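# Tip a tall housing into the marking nest and knock the clamp pin home

### The job

Lay the tall grey housing down in the marking nest, panel side up: without picking it up, push it high on its panel side, which faces away from you, so that it topples towards the end stop and lies flat between the two fences. Then take the upright hand mallet and knock the red-headed clamp pin beside the nest fully down with it (not with the bare gripper), and stand the mallet upright on the bench again. Do not knock over the bottle.

Things in the scene. Friction and masses are not known exactly. Their poses are not given: they have to be found in the camera images.
- housing_center (a point): Centre of the loose grey housing, a box 46 (x) by 76 (y) by 150 mm (z), about 0.45 kg, with a connector 22 mm across and 12 mm long on its +z end. Starts standing on its -z end on the nest's floor, z up, nearly square with the nest. Its bright aluminium panel is on the -x face, which must end up on top. Tips about its lower +x edge; balance is passed at 17 degrees of lean.
- nest: Marking nest fixed to the bench, base 260 (x) by 130 mm (y); origin: centre of its underside, on the bench. x runs from the end where the housing stands to the end stop (face at x = 118 mm), z up (x points roughly at the robot, y to the robot's right). Its floor is 14 mm above the bench. Fences along x, inner faces at y = +43 and -43 mm, flared above, 51 mm tall from the bench; standing end: a lip 8 mm above the floor at x = -122 mm.
- nest_bed (a point): Where the centre of the lying housing comes to rest, give or take 20 mm lengthwise: the nest's x = 13, y = 0, 37 mm above the bench. Axes as the nest's.
- pin_top (a point): Middle of the flat top of the clamp pin's red head (24 mm across), on a blue block 56 by 44 mm and 50 mm tall at the nest's x = 13, y = +90 mm. 74 mm above the bench when fully up, 60 mm when fully down. Going down, the pin drives a brass jaw 8 mm into the nest from that side, which squares the lying housing.
- lock_pin (a joint): Travel of the clamp pin: 0 fully up, 0.014 m fully down (hard stop). It takes about 6 to 8 N to drive and stays where it is left. It starts within 3 mm of fully up.
- mallet_center (a point): Middle, half-way up, of the loose hand mallet (upright rammer type), 150 mm tall, about 0.35 kg, z up along its axis. Its underside is the flat striking face, 50 mm across, 75 mm below this point; head 56 mm across and 48 mm tall, white below and dark above; straight wooden handle 27 mm across from 60 to 138 mm above the face. Starts upright on the open bench to the left.
- ipa_bottle: Small clear bottle with a yellow cap and dark label, 46 mm across, 153 mm tall, standing loose on the bench to the right; origin: centre of its underside, z up.
- column_corner (a point): Near right top corner of the fixed grey base of the laser column, which reaches from here 270 mm ahead and 270 mm to the left; 130 mm tall, knobs 35 mm out of its near face, a tall column and handwheel above: pass it on the robot's side. The monitor's left edge is 120 mm to the right of this point and 120 to 210 mm nearer the robot; it fills 160 to 520 mm above the bench.
Things that resemble listed ones, but are neither listed nor needed, are in the scene too. Leave any blue look-alike of the part that bears mallet_center alone. What is shaped like the part that bears housing_center but green is not meant.

How it is judged:
By the outcome, as a careful person would: the job done as asked, in the order asked, and still so for the second after the job is handed in, with the robot touching nothing.
It also fails if it takes over 61 s, if anything falls off the work surface, if the arm or the gripper's body presses on something with over 40 N, if the wrist force passes 120 N, or if a joint passes its speed limit or range.

### The arm

A 6-joint arm with a two-finger parallel gripper is mounted at the origin on the work surface; the furniture and walls round the work are solid. World frame = base frame: x ahead of the robot, y to its left, z up, the work surface at z = 0. Lengths are in m, angles in rad, forces in N, time in s.
With the tool pointing down it reaches from about 0.275 to 1 m from the base axis. Payload 8.4 kg.
Tool frame: the origin (TCP) lies at the very end of the fingers, on their centre line; the grasp point (between the pads) lies 19 mm behind it; z points along the fingers, y is the direction in which the jaws open and shut (so a half turn about z gives the same grasp; the last joint's range is limited). The gripper opens to 85 mm and grips with 20 to 120 N. Pads are 22 mm wide; open, the fingers measure 114 mm over their backs; the gripper's body (76 mm by 85 mm) begins 54 mm behind the grasp point. The pads swing forward as they close: fully open they stand 13 mm farther back than shut.
Start: joints at [-1.297, 0.353, 1.633, -0, 1.155, -0.002], TCP at [0.17, -0.601, 0.231] pointing down, gripper open.
Joint ranges: [-2.63, 2.63], [-0.92, 2.1], [0.06, 2.66], [-1.3, 4.44], [0, 2.69], [-3.02, 3.02]. Speed limits (rad/s): [2.22, 2.22, 2.79, 3.14, 3.14, 3.14].

### API

Orientations are given as a unit quaternion [x, y, z, w].
In Python, from bench import env gives the robot as it stands. The module is installed in compiled form; this text tells all that it offers.
- The arm moves only by the shell command python3 -m jog 'ROWS'. ROWS is JSON, a list of rows, each a list of 7 numbers: the opening, from -1 (shut) to 1 (fully open), then the shift along the tool's x, y, z in m, then the turn, a rotation vector about the tool's x, y, z in rad. A call has 1 to 10 rows; each row shifts and turns the pose as measured when the row begins, along the tool's axes as they then stand; what a row does not reach is not made up. A row lasts 1/8 s, in which the tool goes at most 62.5 mm and 10.7 degrees, less where a joint would pass 70% of its speed; a pose out of reach is approached as far as the arm can. A call is refused whole if a number of a shift passes 0.0625 or a number of a turn 0.188, either way. A call with a gripper value outside its range is refused whole. The fingers move at their own pace and stop on an object; the grip force is fixed at half the most. Time passes only in rows, so rows that do not move let the fingers close. It gives the time, the measured TCP pose, the force and the opening at its end, in the units of the state.
- env.read_state(): the state, without advancing time (a new reading comes with each control period).
- env.read_camera(name): name is "scene" or "side" or "wrist"; returns a dict with "color" (400x640x3 uint8, red, green, blue), "mtx" (3x3 intrinsics, pixels), "dist" ([k1, k2, p1, p2, k3] as OpenCV has them; the pictures are not rectified), "cam_to_world" (4x4, takes a point from camera to world coordinates). Camera axes: x right, y up, looking along -z (the intrinsics and any distortion apply to the point x, -y, -z); pixel columns grow to the right and rows downward; lengths in m; the calibration is good to about 2 mm. A picture is of the moment at which its call begins. There is no depth.
- env.sign_off(): hands the job in, once; it reports no verdict.
Trained networks look in the newest picture that a camera, given by its name, has taken for a name from the list of things; names that differ only in an ending like _2 or _b are one class to them, and where a whole thing is asked for, a point or a joint stands for the part that bears it (a point fixed in the world has none). Each returns a list of dicts, best first, with "score" (0 to 1); they miss things now and then, are a little off and sometimes report something else, mostly with a low value. They report only what shows in the picture. A call takes as long as a camera call. They do not tell look-alikes from the thing itself.
- env.cut_out(camera, name): "region" (400x640 bool, what is visible of it) and "point" ([column, row] in pixels, amid what is visible of it).
The state is a dict: "t": time; "joint_positions": joint angles; "dq": joint speeds; "effort": joint torques, N m; "tcp_pos": TCP position; "orientation": TCP orientation; "ft_force": force on the tool from outside, world axes, zero at the start; "ft_torque": the same for the moment, N m; "gripper_width": finger opening in m.
Only numpy, scipy, OpenCV 4.12 (cv2) and the standard library are available. Lean on these libraries where they do the work, as an engineer would, in place of code of your own. Each camera call takes 0.05 s, during which the arm holds its last target.

## Working session

There is one attempt and no reset: what is moved stays moved. The work goes in short steps, Python scripts to look and compute and a shell command to move; the robot and the scene stay as the last step left them, time stands still between calls to the robot, and variables do not carry over. Pictures are saved under pics/ and viewed, and the job is handed in when it is done.

```bash
mkdir -p pics; python3 - <<'E'
from bench import env
import cv2
s=env.read_state()
print({k:s[k] for k in ('t','tcp_pos','orientation','ft_force','gripper_width')})
for n in ('scene','side','wrist'):
    c=env.read_camera(n); cv2.imwrite(f'pics/{n}0.png',c['color'][:,:,::-1])
    print(n,c['mtx'],c['dist'],c['cam_to_world'])
E
```

```text
{'t': 0.0, 'tcp_pos': array([ 0.17005194, -0.60094181,  0.23058444]), 'orientation': array([ 9.90506798e-01,  1.37462149e-01, -9.46914986e-05, -6.57160734e-04]), 'ft_force': array([ 0.33785915, -0.37374945,  0.84507169]), 'gripper_width': 0.08536182282088897}
scene [[429.1927979    0.         323.50292788]
 [  0.         429.1927979  201.8965407 ]
 [  0.           0.           1.        ]] [-0.07690827  0.          0.          0.          0.        ] [[-0.78106452  0.29814598 -0.54867768 -0.29680123]
 [-0.62434971 -0.38863506  0.67760625  0.91606442]
 [-0.0112098   0.87182095  0.48969641  0.74763442]
 [ 0.          0.          0.          1.        ]]
side [[413.97415598   0.         317.28757786]
 [  0.         413.97415598 199.09276852]
 [  0.           0.           1.        ]] [-0.0508201  0.         0.         0.         0.       ] [[ 0.99887275  0.03613268 -0.03078403  0.42979403]
 [-0.04290552  0.40982833 -0.91115303 -1.13394764]
 [-0.02030624  0.91144674  0.41091665  0.63340969]
 [ 0.          0.          0.          1.        ]]
wrist [[352.8304535    0.         312.80754047]
 [  0.         352.8304535  200.63411477]
 [  0.           0.           1.        ]] [-0.03169177  0.          0.          0.          0.        ] [[ 2.72755863e-01  9.26632677e-01  2.58758808e-01  2.34374374e-01]
 [-9.62082858e-01  2.62957583e-01  7.24560863e-02 -5.82897849e-01]
 [-9.02413569e-04 -2.68710236e-01  9.63220637e-01  3.74213028e-01]
 [ 0.00000000e+00  0.00000000e+00  0.00000000e+00  1.00000000e+00]]
```

View pics/scene0.png

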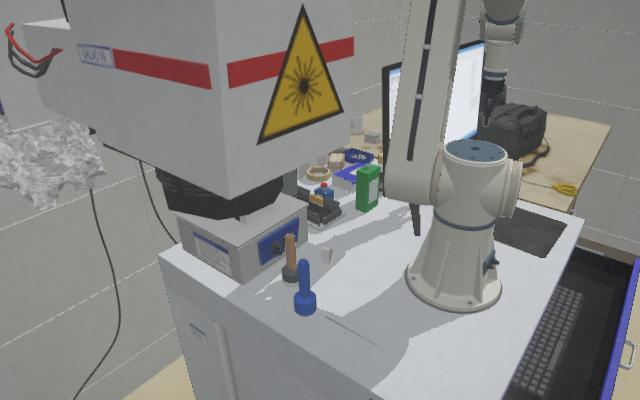

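View pics/side0.png

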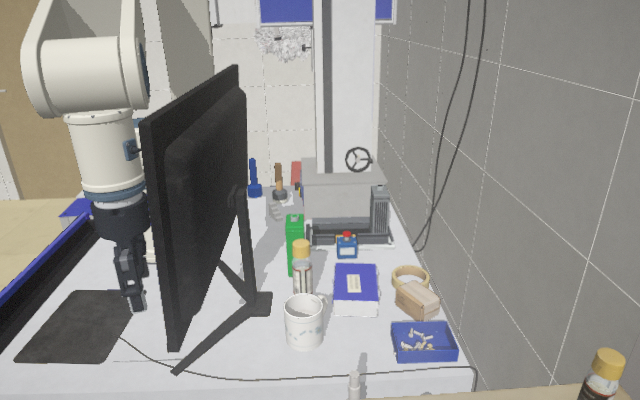

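View pics/wrist0.png

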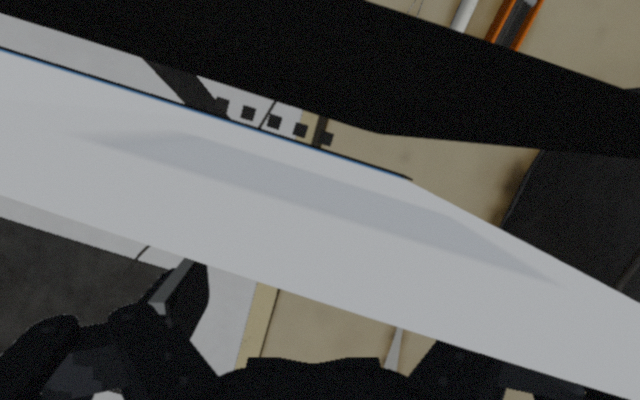

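The scene view shows the mallet (brown handle, ~290,258), a blue look-alike (305,288), the green look-alike (368,188), the nest and pin block (~320,205), with the housing probably hidden by the laser head. I'll run the networks on it.

```bash
cat > h.py <<'E'
import numpy as np, cv2
from bench import env
def ray(c,uv):
    p=cv2.undistortPoints(np.array([[uv]],float),c['mtx'],np.array(c['dist']))[0,0]
    T=c['cam_to_world']; d=T[:3,:3]@np.array([p[0],-p[1],-1]); return T[:3,3],d/np.linalg.norm(d)
def atz(c,uv,z):
    o,d=ray(c,uv); return o+d*(z-o[2])/d[2]
def proj(c,P):
    T=c['cam_to_world']; q=(np.atleast_2d(P)-T[:3,3])@T[:3,:3]; q=q*[1,-1,-1]
    return cv2.projectPoints(q,np.zeros(3),np.zeros(3),c['mtx'],np.array(c['dist']))[0][:,0]
def tri(c1,a,c2,b):
    o,d=ray(c1,a);p,e=ray(c2,b)
    s=np.linalg.lstsq(np.c_[d,-e],p-o,rcond=None)[0]
    A=o+d*s[0];B=p+e*s[1]; return (A+B)/2,np.linalg.norm(A-B)
E
python3 - <<'E'
from h import *
for n in ('scene','side'):
    c=env.read_camera(n)
    im=c['color'][:,:,::-1].copy()
    for t in ('housing_center','nest','pin_top','mallet_center','ipa_bottle','column_corner'):
        for r in env.cut_out(n,t)[:4]:
            y,x=np.where(r['region']); print(n,t,round(r['score'],2),np.round(r['point'],1),len(x),(x.min(),y.min(),x.max(),y.max()) if len(x) else '')
    a=im[140:330,170:410] if n=='scene' else im[140:340,240:440]
    cv2.imwrite(f'pics/{n}1.png',cv2.resize(a,None,fx=3,fy=3,interpolation=cv2.INTER_CUBIC))
E
```

```text
scene housing_center 0.71 [369.7 188.3] 1017 (np.int64(356), np.int64(163), np.int64(379), np.int64(212))
scene housing_center 0.67 [294.3 186.2] 351 (np.int64(281), np.int64(169), np.int64(297), np.int64(197))
scene nest 0.64 [320.3 207.1] 1311 (np.int64(297), np.int64(183), np.int64(344), np.int64(230))
scene mallet_center 0.71 [303.6 297.1] 777 (np.int64(295), np.int64(260), np.int64(316), np.int64(315))
scene ipa_bottle 0.48 [380.4 170.6] 116 (np.int64(378), np.int64(153), np.int64(382), np.int64(193))Traceback (most recent call last):
  File "<stdin>", line 6, in <module>
ValueError: it knows: housing_center, ipa_bottle, lock_pin, mallet_center, nest, nest_bed, pin_top
```

```bash
python3 - <<'E'
from h import *
for n in ('scene','side'):
    c=env.read_camera(n)
    im=c['color'][:,:,::-1].copy()
    for t in ('housing_center','nest','pin_top','lock_pin','mallet_center','ipa_bottle'):
        for r in env.cut_out(n,t)[:4]:
            y,x=np.where(r['region']); print(n,t,round(r['score'],2),np.round(r['point'],1),len(x),(x.min(),y.min(),x.max(),y.max()) if len(x) else '')
    a=im[140:330,170:410] if n=='scene' else im[140:340,240:440]
    cv2.imwrite(f'pics/{n}1.png',cv2.resize(a,None,fx=3,fy=3,interpolation=cv2.INTER_CUBIC))
E
```

```text
scene housing_center 0.7 [291.8 182.2] 338 (np.int64(281), np.int64(169), np.int64(297), np.int64(196))
scene housing_center 0.65 [370.7 189.4] 923 (np.int64(356), np.int64(164), np.int64(378), np.int64(211))
scene nest 0.63 [322.5 208.9] 1248 (np.int64(298), np.int64(183), np.int64(343), np.int64(228))
scene nest 0.31 [379.8 172.2] 126 (np.int64(378), np.int64(155), np.int64(383), np.int64(193))
scene mallet_center 0.97 [288.8 264.9] 668 (np.int64(281), np.int64(233), np.int64(298), np.int64(286))
scene mallet_center 0.64 [303.6 297.7] 828 (np.int64(294), np.int64(259), np.int64(316), np.int64(316))
scene ipa_bottle 0.44 [379.5 170.4] 155 (np.int64(378), np.int64(154), np.int64(382), np.int64(194))
side housing_center 0.81 [293.  235.6] 710 (np.int64(285), np.int64(214), np.int64(304), np.int64(276))
side housing_center 0.8 [379.3 209.4] 915 (np.int64(369), np.int64(185), np.int64(389), np.int64(233))
side nest 0.6 [344.2 233.9] 2657 (np.int64(306), np.int64(216), np.int64(394), np.int64(259))
side pin_top 0.53 [348.7 235.5] 62 (np.int64(343), np.int64(231), np.int64(350), np.int64(240))
side lock_pin 0.64 [347.2 235.9] 60 (np.int64(343), np.int64(231), np.int64(350), np.int64(240))
side mallet_center 0.69 [256.7 184.4] 296 (np.int64(249), np.int64(160), np.int64(262), np.int64(197))
side mallet_center 0.6 [281.  190.2] 400 (np.int64(272), np.int64(163), np.int64(287), np.int64(203))
side ipa_bottle 0.94 [301.7 266.5] 998 (np.int64(292), np.int64(239), np.int64(312), np.int64(293))
```

View pics/scene1.png

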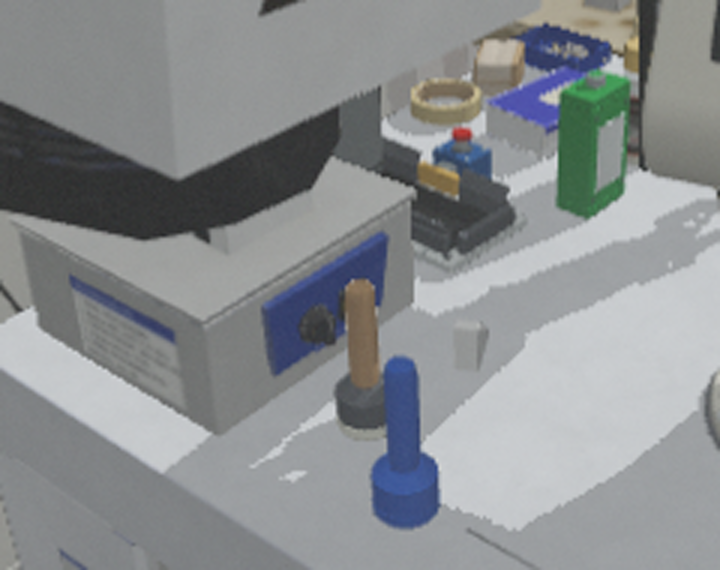

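View pics/side1.png

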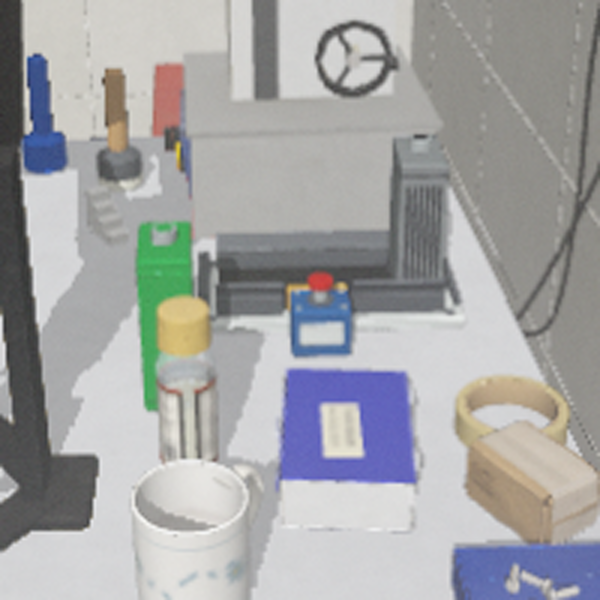

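Mallet candidates: blue at scene (304,297), which is the look-alike, and the wooden-handled one with dark-over-white head at scene (289,265), which is the one meant. Housing candidates: green at (369,188), not meant, and grey at scene (292,182) / side (379,209), which is meant. Now I'll turn pixels into positions.

```bash
python3 - <<'E'
from h import *
cs=env.read_camera('scene');cd=env.read_camera('side')
def up(p): return None
np.set_printoptions(precision=4,suppress=True)
# side crop px = 240+u/3,140+v/3 ; scene crop 170+u/3,140+v/3
S=lambda u,v:(240+(u+.5)/3-.5,140+(v+.5)/3-.5)
C=lambda u,v:(170+(u+.5)/3-.5,140+(v+.5)/3-.5)
print('pin top both',tri(cs,C(462,131),cd,S(320,276)))
for z in (.074,.071): print('pin',atz(cs,C(462,131),z),atz(cd,S(320,277),z))
print('mallet top',tri(cs,C(360,284),cd,S(114,71)))
print('mallet head top ring center z.048', atz(cs,C(361,388),.048))
print('mallet top z.15',atz(cs,C(360,284),.15),atz(cd,S(115,71),.15))
print('blue mallet top',tri(cs,C(401,360),cd,S(38,57)))
print('bottle cap z.153',atz(cd,S(183,305),.153),'base',atz(cd,(301.7,293),0))
for nm,p,z in (('house top near left',(393,143),.164),('top near right',(443,150),.164),('bot near left',(393,283),.051),('conn',(420,140),.176),('top far l',(396,134),.164),('far r',(441,138),.164)): print(nm,atz(cd,S(*p),z))
for nm,p,z in (('fenceR near-left top',(216,284),.051),('fenceR right top',(447,282),.051),('base near left',(222,322),0),('base near right',(461,322),0)): print(nm,atz(cd,S(*p),z))
for nm,p,z in (('base corner scene',(447,270),.0),('base corner r scene',(527,218),0)): print(nm,atz(cs,C(*p),z))
for nm,p,z in (('col corner side',(190,131),.13),('col right near',(438,130),.13)): print(nm,atz(cd,S(*p),z))
print('col corner scene',atz(cs,C(412,198),.13))
print('green top',tri(cs,C(594,85),cd,S(165,238)))
E
```

```text
pin top both (array([ 0.5424, -0.1214,  0.073 ]), np.float64(0.0020020717639940323))
pin [ 0.5397 -0.1192  0.074 ] [ 0.5429 -0.1237  0.074 ]
pin [ 0.5434 -0.1238  0.071 ] [ 0.5435 -0.1183  0.071 ]
mallet top (array([0.3391, 0.2677, 0.1469]), np.float64(0.0008490571433121418))
mallet head top ring center z.048 [0.3331 0.2809 0.048 ]
mallet top z.15 [0.3364 0.2708 0.15  ] [0.3405 0.2578 0.15  ]
blue mallet top (array([0.2426, 0.3268, 0.1476]), np.float64(0.00026152284913385615))
bottle cap z.153 [ 0.4173 -0.3023  0.153 ] base [ 0.4143 -0.2932  0.    ]
house top near left [ 0.6244 -0.0231  0.164 ]
top near right [ 0.6694 -0.0448  0.164 ]
bot near left [ 0.6158 -0.0997  0.051 ]
conn [ 0.6463 -0.0465  0.176 ]
top far l [ 0.6311 -0.0005  0.164 ]
far r [ 0.6733 -0.0148  0.164 ]
fenceR near-left top [ 0.4467 -0.088   0.051 ]
fenceR right top [ 0.6676 -0.102   0.051 ]
base near left [ 0.4517 -0.0739  0.    ]
base near right [ 0.686  -0.0924  0.    ]
base corner scene [0.4401 0.0323 0.    ]
base corner r scene [ 0.4365 -0.107   0.    ]
col corner side [0.4267 0.1104 0.13  ]
col right near [0.6922 0.0887 0.13  ]
col corner scene [0.4192 0.1079 0.13  ]
green top (array([ 0.4019, -0.1806,  0.1491]), np.float64(0.0014714632768987128))
```

```bash
python3 - <<'E'
from h import *
cs=env.read_camera('scene');cd=env.read_camera('side')
a=cs['color'][20:220,370:520,::-1];cv2.imwrite('pics/scene2.png',cv2.resize(a,None,fx=3,fy=3))
a=cd['color'][50:390,20:290,::-1];cv2.imwrite('pics/side2.png',cv2.resize(a,None,fx=1.7,fy=1.7))
E
```

```text
(no output)
```

View pics/scene2.png

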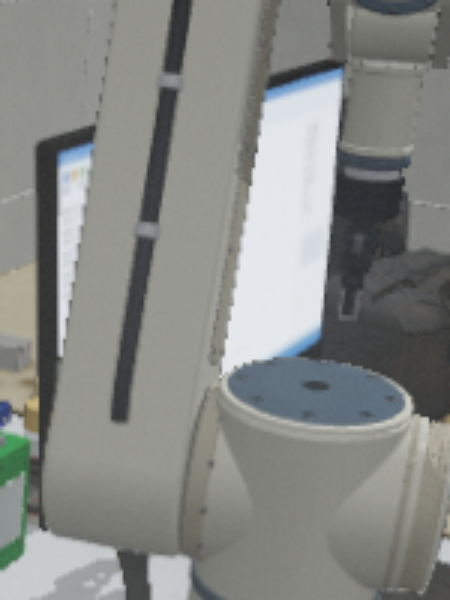

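View pics/side2.png

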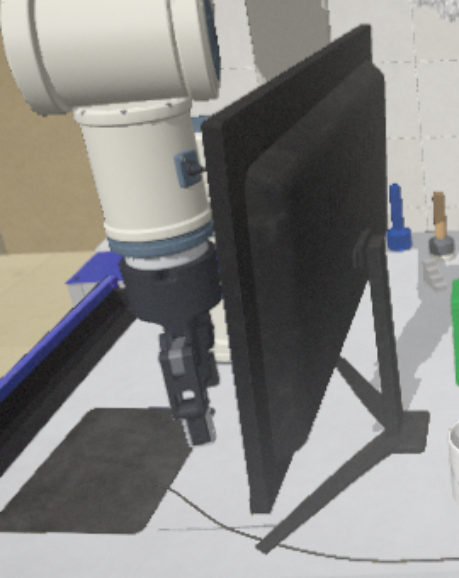

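```bash
python3 - <<'E'
from h import *
cs=env.read_camera('scene');cd=env.read_camera('side')
np.set_printoptions(precision=3,suppress=True)
print('A top',tri(cs,(383,68),cd,(237.6,66)), atz(cd,(237.6,66),.52))
print('B top',atz(cd,(143.5,122),.52),'B bottom',atz(cd,(167,350),.16),atz(cd,(176,350),.16))
print('stand foot',atz(cd,(20+410/1.7,50+450/1.7),0),atz(cd,(20+262/1.7,50+548/1.7),0))
s=env.read_state();print(s['t'])
E
```

```text
A top (array([ 0.271, -0.03 ,  0.516]), np.float64(0.0006912844102180157)) [ 0.276 -0.067  0.52 ]
B top [ 0.24  -0.639  0.52 ] B bottom [ 0.206 -0.638  0.16 ] [ 0.22  -0.639  0.16 ]
stand foot [ 0.32  -0.369  0.   ] [ 0.161 -0.532  0.   ]
1.45
```

```bash
python3 - <<'E'
from h import *
cs=env.read_camera('scene');cd=env.read_camera('side')
np.set_printoptions(precision=3,suppress=True)
for px in ((320,0),(380,0),(220,0)):
    o,d=ray(cd,px);print(px,d, 'z at y=.0,.25:',(o+d*(0-o[1])/d[1]),(o+d*(.25-o[1])/d[1]))
for z in (.3,.4,.5,.6,.66): print(z,[atz(cs,p,z) for p in ((230,198),(354,95),(65,125),(170,210),(280,190))])
cv2.imwrite('pics/side3.png',cv2.resize(cd['color'][0:200,180:420,::-1],None,fx=3,fy=3))
E
```

```text
(320, 0) [0.049 0.998 0.029] z at y=.0,.25: [0.486 0.    0.667] [0.498 0.25  0.674]
(380, 0) [0.18  0.983 0.027] z at y=.0,.25: [0.637 0.    0.664] [0.683 0.25  0.671]
(220, 0) [-0.167  0.985  0.034] z at y=.0,.25: [0.238 0.    0.673] [0.195 0.25  0.681]
0.3 [array([0.378, 0.407, 0.3  ]), array([ 0.636, -0.432,  0.3  ]), array([1.222, 0.413, 0.3  ]), array([0.439, 0.52 , 0.3  ]), array([0.316, 0.314, 0.3  ])]
0.4 [array([0.227, 0.521, 0.4  ]), array([ 0.428, -0.13 ,  0.4  ]), array([0.883, 0.526, 0.4  ]), array([0.274, 0.608, 0.4  ]), array([0.179, 0.448, 0.4  ])]
0.5 [array([0.076, 0.635, 0.5  ]), array([0.219, 0.171, 0.5  ]), array([0.543, 0.638, 0.5  ]), array([0.11 , 0.697, 0.5  ]), array([0.042, 0.583, 0.5  ])]
0.6 [array([-0.074,  0.748,  0.6  ]), array([0.011, 0.472, 0.6  ]), array([0.204, 0.75 , 0.6  ]), array([-0.054,  0.785,  0.6  ]), array([-0.095,  0.717,  0.6  ])]
0.66 [array([-0.165,  0.816,  0.66 ]), array([-0.114,  0.652,  0.66 ]), array([0.001, 0.818, 0.66 ]), array([-0.153,  0.838,  0.66 ]), array([-0.177,  0.798,  0.66 ])]
```

View pics/side3.png

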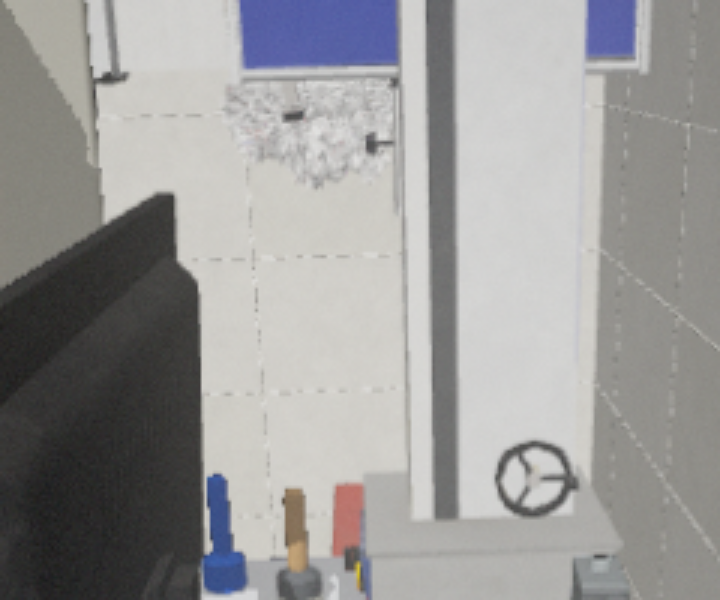

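```bash
python3 -m jog '[[-1,0,0,-0.06,0,0,0],[-1,0,0,-0.06,0,0,0],[-1,0,0,-0.06,0,0,0]]'; python3 -c "
from bench import env;s=env.read_state();print(s['joint_positions'],s['tcp_pos'],s['t'])"; python3 -m jog '[[-1,0,0,-0.06,0,0,0],[-1,0,0,-0.06,0,0,0],[-1,0,0,-0.06,0,0,0],[-1,0,0,-0.02,0,0,0]]'; python3 -c "
from bench import env;s=env.read_state();print(s['joint_positions'],s['tcp_pos'],s['t'])"
```

```text
t: 1.92
tcp_pos: [0.1696, -0.5992, 0.4101]
orientation: [0.99, 0.137, -0.001, -0.005]
ft_force: [0.2, -0.4, -0.3]
gripper_width: 0.0322
[-1.29740084e+00  2.44358757e-01  1.39549730e+00 -1.92716051e-05
  1.51281190e+00 -2.40060337e-03] [ 0.16957714 -0.59920063  0.41007463] 1.925
t: 2.42
tcp_pos: [0.1698, -0.6001, 0.6212]
orientation: [0.991, 0.137, -0.0, -0.002]
ft_force: [0.3, 0.4, 0.3]
gripper_width: -0.0
[-1.29742811e+00  2.52542281e-01  9.57434208e-01 -4.41194213e-06
  1.93558218e+00 -2.38501014e-03] [ 0.16983075 -0.60014883  0.62115806] 2.425
```

```bash
python3 -m jog '[[-1,0.044,-0.034,0,0,0,0],[-1,0.044,-0.034,0,0,0,0],[-1,0.044,-0.034,0,0,0,0],[-1,0.044,-0.034,0,0,0,0],[-1,0.044,-0.034,0,0,0,0],[-1,0.044,-0.034,0,0,0,0],[-1,0.044,-0.034,0,0,0,0],[-1,0.044,-0.034,0,0,0,0],[-1,0.044,-0.034,0,0,0,0],[-1,0.044,-0.034,0,0,0,0]]'; python3 - <<'E'
from h import *
s=env.read_state();print(s['joint_positions'],s['tcp_pos'],s['t'])
c=env.read_camera('wrist');cv2.imwrite('pics/w1.png',c['color'][:,:,::-1]);print(c['cam_to_world'])
c=env.read_camera('side');cv2.imwrite('pics/sd1.png',c['color'][:,:,::-1])
E
```

```text
t: 3.68
tcp_pos: [0.5083, -0.1429, 0.6235]
orientation: [0.991, 0.134, 0.001, 0.0]
ft_force: [0.7, -1.0, -0.0]
gripper_width: -0.0005
[-2.77308859e-01  7.16190313e-02  1.16759383e+00  5.61046910e-04
  1.89966047e+00  1.02481519e+00] [ 0.50829102 -0.14293266  0.62354631] 3.675
[[ 0.26610221  0.92926104  0.25624897  0.57226215]
 [-0.96394391  0.2561632   0.07205933 -0.12508873]
 [ 0.00132037 -0.26618478  0.96392112  0.76732132]
 [ 0.          0.          0.          1.        ]]
```

View pics/w1.png

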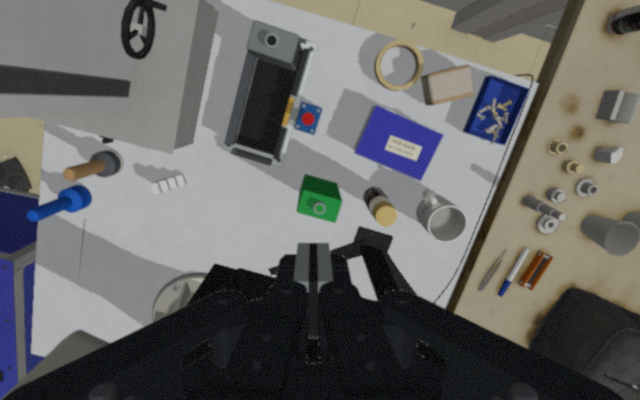

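View pics/sd1.png

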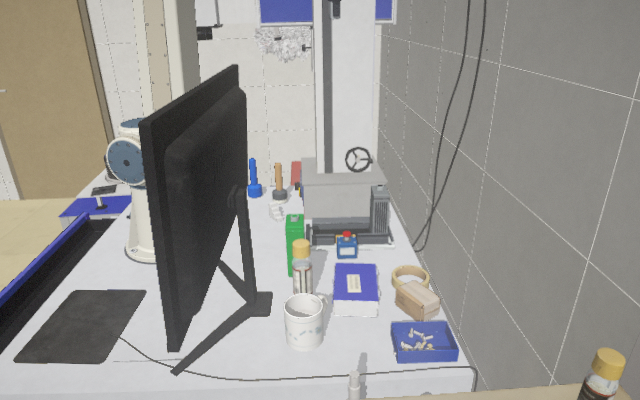

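The wrist view shows everything: housing (connector at 271,40), nest (250–300, 40–165), pin (308,118), mallet (95,167), blue mallet (60,202), green box (319,198), bottle (380,205). I'll enlarge the nest and the mallet.

```bash
python3 - <<'E'
from h import *
c=env.read_camera('wrist');im=c['color'][:,:,::-1]
cv2.imwrite('pics/w2.png',cv2.resize(im[10:180,215:345],None,fx=4.6,fy=3.5*1.0,interpolation=cv2.INTER_CUBIC) if 0 else cv2.resize(im[10:180,215:345],None,fx=3.5,fy=3.5,interpolation=cv2.INTER_CUBIC))
cv2.imwrite('pics/w3.png',cv2.resize(im[130:230,20:200],None,fx=4,fy=4,interpolation=cv2.INTER_CUBIC))
for t in ('housing_center','nest','pin_top','mallet_center','ipa_bottle'):
    for r in env.cut_out('wrist',t)[:3]:
        y,x=np.where(r['region']); print(t,round(r['score'],2),np.round(r['point'],1),len(x),(x.min(),y.min(),x.max(),y.max()))
E
```

```text
housing_center 0.68 [321.7 198.3] 1659 (np.int64(298), np.int64(175), np.int64(343), np.int64(223))
housing_center 0.64 [277.5  47.4] 1880 (np.int64(250), np.int64(22), np.int64(303), np.int64(72))
nest 0.7 [272.8 113. ] 7218 (np.int64(227), np.int64(40), np.int64(322), np.int64(165))
pin_top 0.5 [308.5 117.6] 91 (np.int64(305), np.int64(114), np.int64(314), np.int64(124))
mallet_center 0.68 [ 99.6 167.7] 1148 (np.int64(64), np.int64(150), np.int64(124), np.int64(180))
mallet_center 0.68 [ 67.1 204.1] 1100 (np.int64(30), np.int64(185), np.int64(91), np.int64(219))
ipa_bottle 0.83 [381.8 207.6] 854 (np.int64(364), np.int64(189), np.int64(397), np.int64(228))
```

View pics/w2.png

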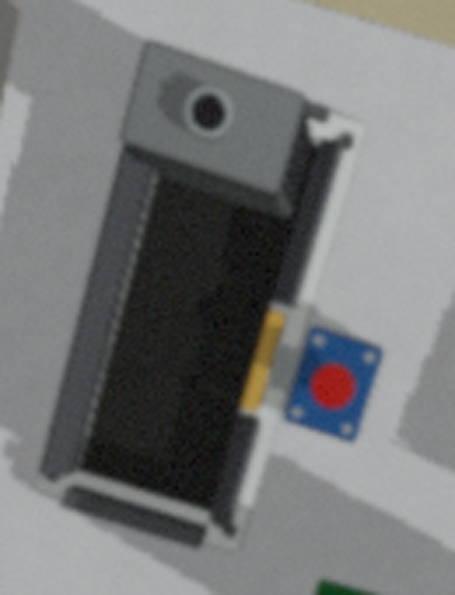

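View pics/w3.png

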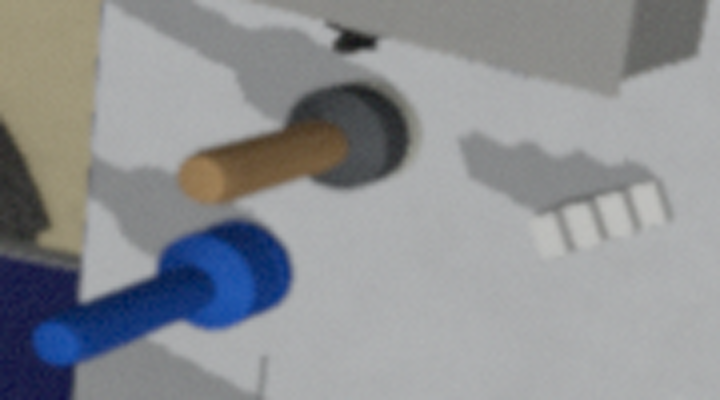

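```bash
python3 - <<'E'
from h import *
np.set_printoptions(precision=4,suppress=True)
c=env.read_camera('wrist');cd=env.read_camera('side');cs=env.read_camera('scene')
W=lambda u,v:(215+(u+.5)/3.5-.5,10+(v+.5)/3.5-.5)
M=lambda u,v:(20+(u+.5)/4-.5,130+(v+.5)/4-.5)
S=lambda u,v:(240+(u+.5)/3-.5,140+(v+.5)/3-.5)
C=lambda u,v:(170+(u+.5)/3-.5,140+(v+.5)/3-.5)
print('pin',atz(c,W(333,386),.073),tri(c,W(333,386),cd,S(320,276)),tri(c,W(333,386),cs,C(462,131)))
P=[atz(c,W(*p),.164) for p in ((148,42),(308,95),(287,190),(126,143))]
print('housing top',P,np.mean(P,0)); 
for i in range(4):
    d=P[(i+1)%4]-P[i];print(np.linalg.norm(d),np.degrees(np.arctan2(d[1],d[0])))
print('conn',atz(c,W(209,112),.176), tri(c,W(209,112),cd,S(420,138)))
print('mallet top',atz(c,M(203,180),.15),tri(c,M(203,180),cs,C(360,284)),tri(c,M(203,180),cd,S(114,71)))
print('mallet base',atz(c,M(362,133),.024))
a,b=atz(c,W(362,120),.0),atz(c,W(236,548),0)
print('nest base right edge',a,b,np.linalg.norm(a-b),np.degrees(np.arctan2(*(a-b)[1::-1])))
a,b=atz(c,W(128,152),.051),atz(c,W(45,475),.051)
print('left fence outer top',a,b,np.degrees(np.arctan2(*(a-b)[1::-1])))
print('left base corner',atz(c,W(45,487),0))
a,b=atz(c,W(78,468),.051),atz(c,W(210,510),.051);print('stop',a,b,np.degrees(np.arctan2(*(b-a)[1::-1])))
print('block',[atz(c,W(*p),.05) for p in ((311,327),(382,347),(355,440),(286,416))])
print('col corner',atz(c,M(617,96),.13)); print('bottle cap',atz(c,(385.5,215),.153)); 
print('column left at base top',atz(cd,(180+408/3,516/3),.13))
E
```

```text
pin [ 0.5399 -0.1314  0.073 ] (array([ 0.5411, -0.1315,  0.0795]), np.float64(0.001832644390493315)) (array([ 0.5427, -0.129 ,  0.0694]), np.float64(0.007630482030757413))
housing top [array([ 0.6681, -0.0113,  0.164 ]), array([ 0.6655, -0.0862,  0.164 ]), array([ 0.6236, -0.0874,  0.164 ]), array([ 0.624 , -0.0113,  0.164 ])] [ 0.6453 -0.049   0.164 ]
0.07495586604936882 -91.98619552742839
0.04184977762462919 -178.401129124026
0.07606457690639064 89.71842407186551
0.044057547790785356 0.019331112087214646
conn [ 0.6452 -0.0464  0.176 ] (array([ 0.6455, -0.0467,  0.1782]), np.float64(0.0011513937578098295))
mallet top [0.338  0.2611 0.15  ] (array([0.3383, 0.2653, 0.1461]), np.float64(0.0049817015233031905)) (array([0.3385, 0.2614, 0.1491]), np.float64(0.0014617018865442598))
mallet base [0.3393 0.2582 0.024 ]
nest base right edge [ 0.6864 -0.1084 -0.    ] [ 0.4246 -0.0991  0.    ] 0.2620356666627458 -2.029010622305418
left fence outer top [0.6298 0.0085 0.051 ] [0.4466 0.016  0.051 ] -2.338067497879738
left base corner [0.4305 0.0247 0.    ]
stop [ 0.4556 -0.0017  0.051 ] [ 0.452 -0.081  0.051] -92.5787717984313
block [array([ 0.5669, -0.1111,  0.05  ]), array([ 0.567 , -0.1525,  0.05  ]), array([ 0.513 , -0.1517,  0.05  ]), array([ 0.5156, -0.11  ,  0.05  ])]
col corner [0.4201 0.0915 0.13  ]
bottle cap [ 0.4162 -0.3092  0.153 ]
column left at base top [0.4729 0.2108 0.13  ]
```

```bash
python3 - <<'E'
from h import *
np.set_printoptions(precision=3,suppress=True)
c=env.read_camera('wrist');cd=env.read_camera('side')
print([atz(c,p,0) for p in ((345,25),(530,75),(250,2))],[atz(cd,p,0) for p in ((400,215),(470,370))])
for z in (0,-.4,-.8): print(z,[atz(c,p,z) for p in ((300,2),(400,2))])
print(env.read_state()['t'])
cv2.imwrite('pics/w4.png',cv2.resize(c['color'][0:100,190:640,::-1],None,fx=1.7,fy=1.7))
E
```

```text
[array([ 0.735, -0.151,  0.   ]), array([ 0.749, -0.55 , -0.   ]), array([0.726, 0.042, 0.   ])] [array([0.753, 0.114, 0.   ]), array([ 0.738, -0.562,  0.   ])]
0 [array([ 0.752, -0.053,  0.   ]), array([ 0.805, -0.243,  0.   ])]
-0.4 [array([ 0.846, -0.014, -0.4  ]), array([ 0.926, -0.303, -0.4  ])]
-0.8 [array([ 0.94 ,  0.025, -0.8  ]), array([ 1.048, -0.363, -0.8  ])]
4.325
```

View pics/w4.png

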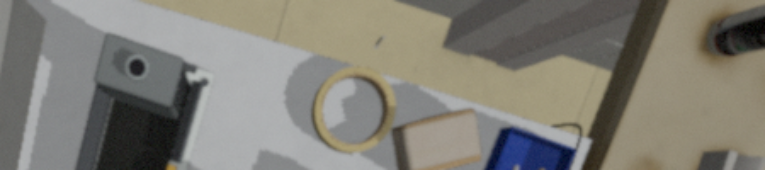

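```bash
python3 - <<'E'
import numpy as np
D=[([.353,1.633],.6245,.2306),([.24436,1.3955],.6227,.41007),([.25254,.95743],.62371,.62116),([.071619,1.16759],np.hypot(.50829,.14293),.62355)]
A=[];b=[]
for (q2,q3),r,z in D:
    s=q2+q3
    A+= [[1,0,np.sin(q2),np.sin(s),np.cos(s)],[0,1,np.cos(q2),np.cos(s),-np.sin(s)]]; b+=[r,z]
x,res,rk,sv=np.linalg.lstsq(np.array(A),np.array(b),rcond=None);print(x,np.array(A)@x-b,sv)
a,h,L1,L2,c=x
from scipy.optimize import fsolve
for r,z in((.707,.13),(.707,.25),(.56,.16),(.43,.1)):
    f=lambda q:[a+L1*np.sin(q[0])+L2*np.sin(sum(q))+c*np.cos(sum(q))-r,h+L1*np.cos(q[0])+L2*np.cos(sum(q))-c*np.sin(sum(q))-z]
    q=fsolve(f,[.3,1.6]);print(r,z,q,'elbow r',a+L1*np.sin(q[0]),'elbow z-D',h+L1*np.cos(q[0]))
E
```

```text
[-1.41058384e-04 -4.10858554e-02  5.59320860e-01  4.95307477e-01
  5.78358895e-02] [-1.38215047e-03  4.30048115e-04  2.61395576e-03 -3.29675232e-04
 -2.65631788e-04  8.93249894e-05 -9.66173496e-04 -1.89697873e-04] [3.43060509 2.79273743 0.46911192 0.4479036  0.10432042]
0.707 0.13 [0.57980484 1.51230208] elbow r 0.3062888487323298 elbow z-D 0.42682496521014307
0.707 0.25 [0.47068439 1.41283692] elbow r 0.25350891412748655 elbow z-D 0.457413407856156
0.56 0.16 [0.33483494 1.83534268] elbow r 0.18365920294595672 elbow z-D 0.4871728766239879
0.43 0.1 [0.24329434 2.14805673] elbow r 0.13460003424548508 elbow z-D 0.5017627993674229
```

```bash
python3 -m jog '[[-1,0,0,0,0,0,0.153],[-1,0,0,0,0,0,0.153],[-1,0.0485,-0.0255,0,0,0,0],[-1,0.0485,-0.0255,0,0,0,0],[-1,0.0485,-0.0255,0,0,0,0],[-1,0.0485,-0.0255,0,0,0,0],[-1,0,0,0.055,0,0,0],[-1,0,0,0.055,0,0,0],[-1,0,0,0.055,0,0,0]]'; python3 -m jog '[[-1,0,0,0.055,0,0,0],[-1,0,0,0.055,0,0,0],[-1,0,0,0.04,0,0,0],[-1,0,0,0,0,0,0]]'; python3 - <<'E'
from h import *
s=env.read_state();print(s['joint_positions'],s['tcp_pos'],s['orientation'],s['t'])
c=env.read_camera('wrist');cv2.imwrite('pics/w5.png',c['color'][:,:,::-1])
c=env.read_camera('side');cv2.imwrite('pics/sd5.png',cv2.resize(c['color'][60:300,200:480,::-1],None,fx=2.5,fy=2.5))
E
```

```text
t: 5.45
tcp_pos: [0.7183, -0.054, 0.461]
orientation: [1.0, -0.027, 0.009, 0.001]
ft_force: [-0.2, 0.8, -0.3]
gripper_width: 0.0001
t: 5.95
tcp_pos: [0.718, -0.0556, 0.3006]
orientation: [1.0, -0.028, 0.005, 0.001]
ft_force: [0.7, -0.1, -0.3]
gripper_width: 0.0002
[-7.87401445e-02  4.48198095e-01  1.33772320e+00 -1.36522789e-03
  1.34534426e+00  1.54858489e+00] [ 0.71798999 -0.05560454  0.30063746] [ 9.99591246e-01 -2.81111064e-02  5.12334247e-03  9.25792239e-04] 5.95
```

View pics/w5.png

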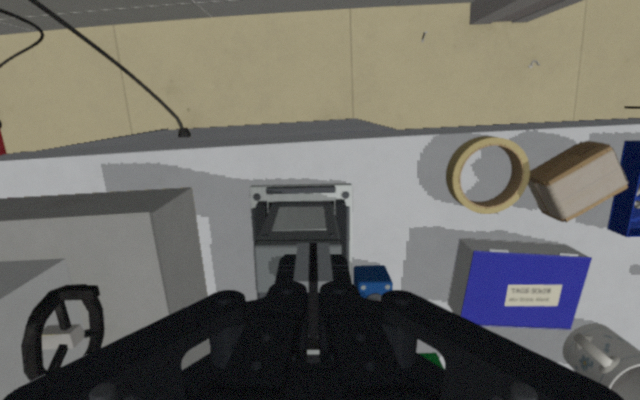

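View pics/sd5.png

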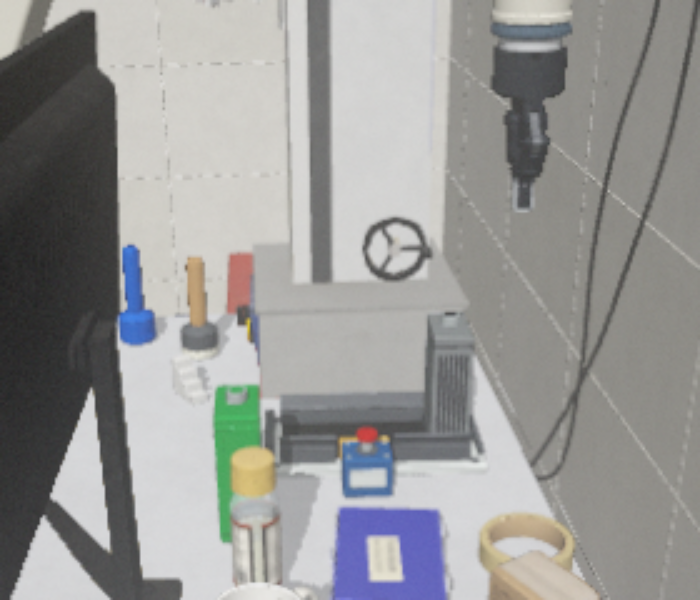

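```bash
python3 -m jog '[[-1,0,-0.007,0.05,0,0,0.0],[-1,0,0,0.05,0,0,0],[-1,0,0,0.05,0,0,0],[-1,0,0,0.02,0,0,0],[-1,0,0,0,0,0,0]]'; python3 - <<'E'
from h import *
s=env.read_state();print(s['joint_positions'],s['tcp_pos'],s['orientation'],s['t'])
c=env.read_camera('side');cv2.imwrite('pics/sd6.png',cv2.resize(c['color'][100:260,300:460,::-1],None,fx=4,fy=4))
E
```

```text
t: 6.68
tcp_pos: [0.7355, -0.0502, 0.1487]
orientation: [0.999, -0.028, 0.021, 0.002]
ft_force: [0.8, 0.5, 0.6]
gripper_width: 0.0001
[-0.06959184  0.5776923   1.46998742 -0.00162227  1.0511481   1.55881527] [ 0.73547117 -0.05024567  0.14866226] [ 0.99936749 -0.02840733  0.02133394  0.00158372] 6.675
```

View pics/sd6.png

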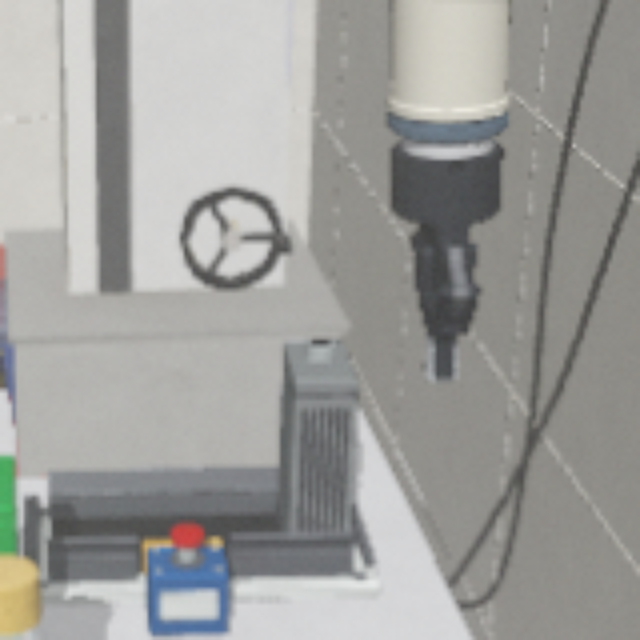

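```bash
python3 -m jog '[[-1,0,0,0.012,0,-0.043,0],[-1,-0.02,-0.003,0.004,0,0,0],[-1,-0.02,0,0,0,0,0],[-1,0,0,0,0,0,0]]'; python3 - <<'E'
from h import *
s=env.read_state();print(s['tcp_pos'],s['orientation'],s['ft_force'],s['t'])
c=env.read_camera('side');cv2.imwrite('pics/sd7.png',cv2.resize(c['color'][100:260,300:460,::-1],None,fx=4,fy=4))
E
```

```text
t: 7.22
tcp_pos: [0.7033, -0.0456, 0.1459]
orientation: [1.0, -0.029, 0.009, 0.001]
ft_force: [0.2, -0.7, 0.7]
gripper_width: 0.0002
[ 0.70329838 -0.04560932  0.14592496] [ 0.99955461 -0.0285539   0.00857171  0.00133721] [ 0.21008042 -0.70009225  0.65789994] 7.225
```

View pics/sd7.png

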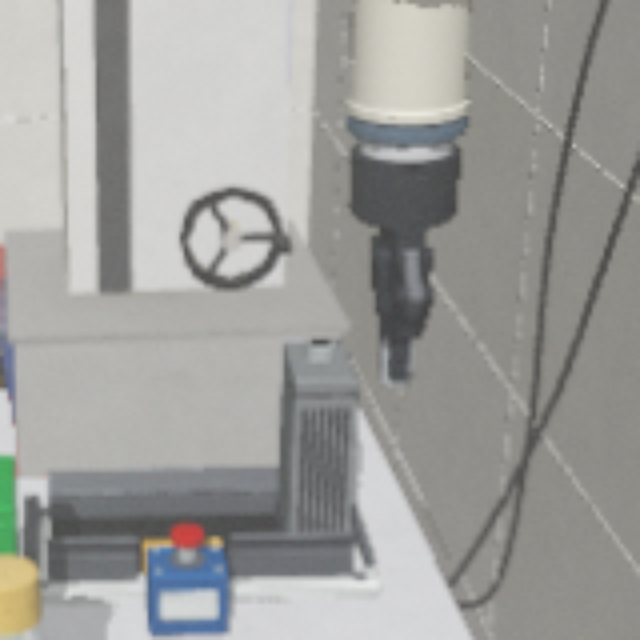

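```bash
python3 -m jog '[[-1,0,0,0.016,0,-0.018,0],[-1,-0.01,0,0.0,0,0,0],[-1,-0.012,0,0,0,0,0],[-1,-0.012,0,0,0,0,0]]'; python3 -c "
from bench import env;s=env.read_state();print(s['tcp_pos'],s['orientation'],s['ft_force'],s['t'])"
```

```text
t: 7.78
tcp_pos: [0.6719, -0.044, 0.1306]
orientation: [1.0, -0.029, 0.002, 0.001]
ft_force: [1.6, -0.1, 0.7]
gripper_width: 0.0002
[ 0.67190423 -0.04395535  0.13056352] [ 0.99958809 -0.02863032  0.00161547  0.00115782] [ 1.56001063 -0.14517159  0.65697064] 7.775
```

```bash
python3 -m jog '[[-1,-0.013,0,0,0,0,0],[-1,-0.013,0,0,0,0,0],[-1,-0.013,0,0,0,0,0]]';python3 - <<'E'
from h import *
c=env.read_camera('side');cv2.imwrite('pics/sd8.png',cv2.resize(c['color'][100:260,300:460,::-1],None,fx=4,fy=4))
E
```

```text
t: 8.15
tcp_pos: [0.6295, -0.0415, 0.1307]
orientation: [1.0, -0.029, 0.001, 0.001]
ft_force: [-0.3, 0.3, 0.2]
gripper_width: 0.0
```

View pics/sd8.png

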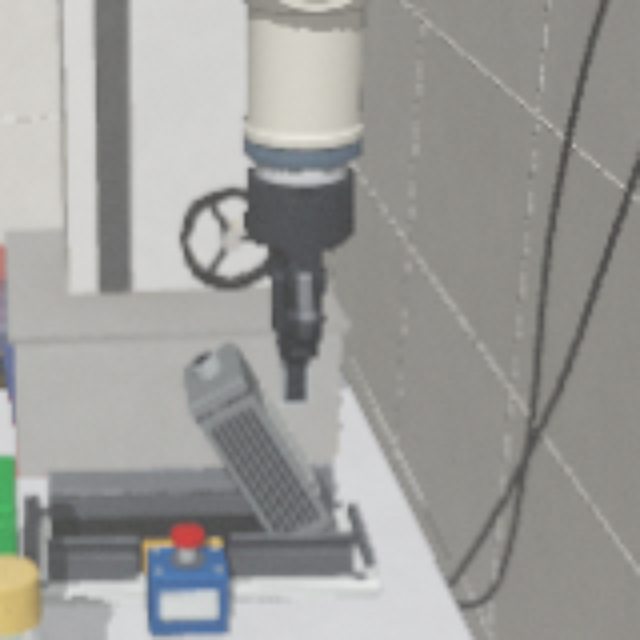

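The housing is falling freely toward the end stop and is clear of the fingers. I'll let it land, then retreat upward, opening the gripper part-way for the mallet.

```bash
python3 -m jog '[[-1,0,0,0,0,0,0],[-1,0,0,-0.04,0,0,0],[-1,0,0,-0.06,0,0,0],[-1,0,0,-0.06,0,0,0],[-1,0,0,-0.06,0,0,0],[-1,0,0,-0.02,0,0,0]]';python3 - <<'E'
from h import *
s=env.read_state();print(s['tcp_pos'],s['orientation'],s['t'])
c=env.read_camera('side');cv2.imwrite('pics/sd9.png',cv2.resize(c['color'][100:260,300:460,::-1],None,fx=4,fy=4))
c=env.read_camera('wrist');cv2.imwrite('pics/w9.png',c['color'][:,:,::-1])
E
```

```text
t: 8.95
tcp_pos: [0.6275, -0.0408, 0.3761]
orientation: [1.0, -0.029, -0.001, 0.001]
ft_force: [-0.3, 0.3, -0.1]
gripper_width: 0.0
[ 0.62751168 -0.04084171  0.37614984] [ 9.99589091e-01 -2.86287170e-02 -9.78674612e-04  1.04272627e-03] 8.95
```

View pics/sd9.png

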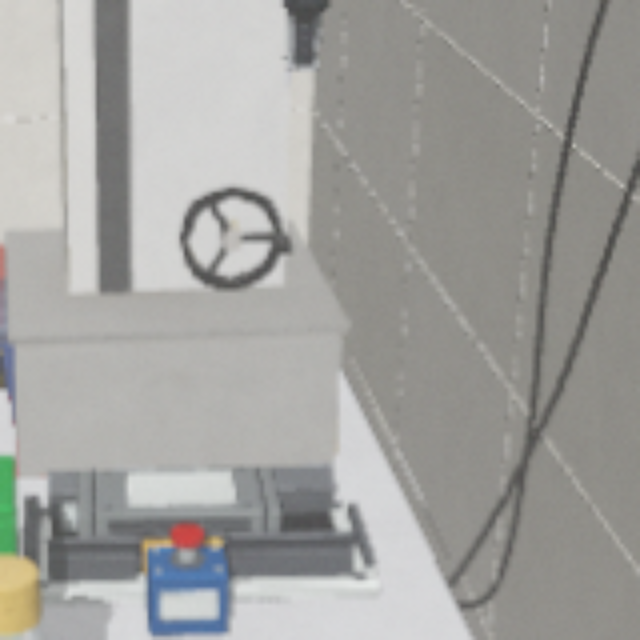

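View pics/w9.png

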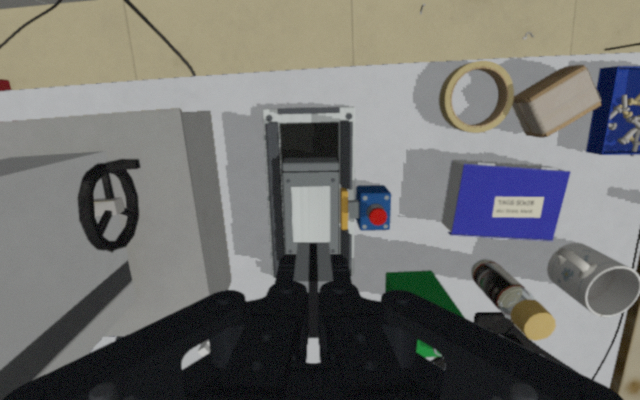

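The housing lies flat in the nest with the bright panel up (wrist 310,213), and the bottle still stands. Next is the mallet.

```bash
python3 -m jog '[[-1,-0.046,-0.0056,0,0,0,0],[-1,-0.046,-0.0056,0,0,0,0],[-1,-0.046,-0.0056,0,0,0,0],[-1,-0.046,-0.0056,0,0,0,0],[-1,-0.046,-0.0056,0,0,0,0],[0.4,-0.015,-0.051,0,0,0,0],[0.4,-0.015,-0.051,0,0,0,0],[0.4,-0.015,-0.051,0,0,0,0],[0.4,-0.015,-0.051,0,0,0,0]]';python3 - <<'E'
from h import *
s=env.read_state();print(s['tcp_pos'],s['orientation'],s['t'],s['joint_positions'])
c=env.read_camera('wrist');cv2.imwrite('pics/w10.png',c['color'][:,:,::-1])
for r in env.cut_out('wrist','mallet_center')[:3]:
    y,x=np.where(r['region']); print(round(r['score'],2),np.round(r['point'],1),len(x),(x.min(),y.min(),x.max(),y.max()))
E
```

```text
t: 10.18
tcp_pos: [0.3402, 0.2102, 0.3609]
orientation: [0.999, -0.033, -0.009, 0.002]
ft_force: [2.0, 0.1, -0.6]
gripper_width: 0.0596
[0.3401732  0.21024437 0.36090881] [ 0.99941401 -0.03281163 -0.00948035  0.00226864] 10.175 [ 0.54423004 -0.11813399  1.88694436  0.0066482   1.39115256  2.17941654]
0.94 [264.3 158. ] 1746 (np.int64(244), np.int64(133), np.int64(289), np.int64(183))
0.7 [229.7 225.2] 1741 (np.int64(201), np.int64(202), np.int64(253), np.int64(262))
```

View pics/w10.png

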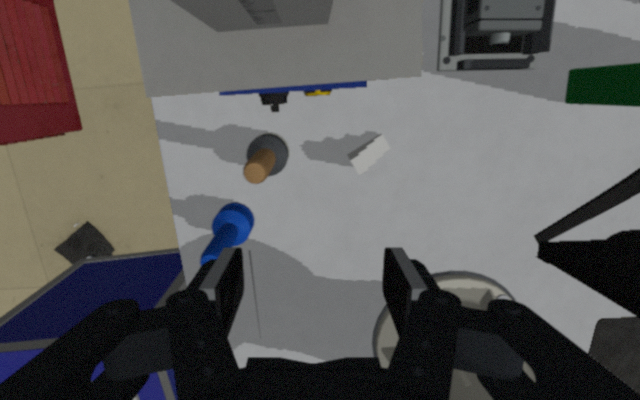

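```bash
python3 - <<'E'
from h import *
np.set_printoptions(precision=4,suppress=True)
c=env.read_camera('wrist');s=env.read_state()
im=c['color'][:,:,::-1];cv2.imwrite('pics/w11.png',cv2.resize(im[70:270,190:300],None,fx=5*.6,fy=5*.6,interpolation=cv2.INTER_CUBIC))
hsv=cv2.cvtColor(im,cv2.COLOR_BGR2HSV); m=((hsv[...,0]<20)&(hsv[...,1]>80))[125:190,240:295]
y,x=np.where(m);print('brown',x.min()+240,x.max()+240,y.min()+125,y.max()+125)
for p in ((257,173),(256.5,172)): print(atz(c,p,.15))
print(atz(c,(267.5,154),.048))
from scipy.spatial.transform import Rotation as R
Rm=R.from_quat(s['orientation']).as_matrix();print(Rm, s['tcp_pos'])
t=atz(c,(257,173),.15);t[2]=.086; print('tool delta',Rm.T@(t-s['tcp_pos']))
E
```

```text
brown 248 277 147 181
[0.3358 0.2686 0.15  ]
[0.3369 0.269  0.15  ]
[0.3388 0.2697 0.048 ]
[[ 0.998  -0.0604 -0.0203]
 [-0.0605 -0.9982 -0.0043]
 [-0.02    0.0056 -0.9998]] [0.34   0.2107 0.3606]
tool delta [-0.0021 -0.0591  0.2744]
```

View pics/w11.png

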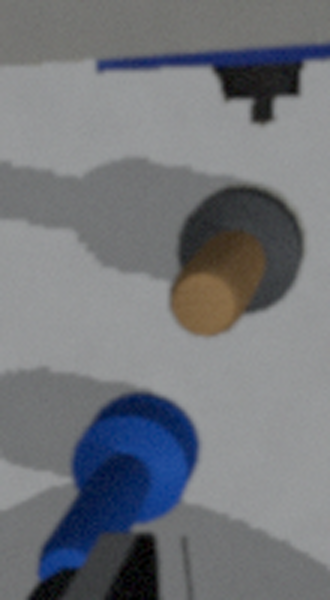

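```bash
python3 -m jog '[[0.4,0,-0.03,0,0,0.02,0],[0.4,0,-0.028,0.03,0,0,0],[0.4,0,0,0.05,0,0,0],[0.4,0,0,0.05,0,0,0],[0.4,0,0,0.02,0,0,0],[0.4,0,0,0,0,0,0]]';python3 - <<'E'
from h import *
s=env.read_state();print(s['tcp_pos'],s['orientation'],s['t'],s['gripper_width'])
for n in('wrist','side','scene'):
    c=env.read_camera(n);im=c['color'][:,:,::-1]
    if n=='wrist':cv2.imwrite('pics/w12.png',im)
    if n=='side':cv2.imwrite('pics/sd12.png',cv2.resize(im[80:220,220:360],None,fx=4,fy=4))
    if n=='scene':cv2.imwrite('pics/sc12.png',cv2.resize(im[100:330,200:430],None,fx=3,fy=3)[:600])
E
```

```text
t: 11.08
tcp_pos: [0.3441, 0.2624, 0.2009]
orientation: [0.999, -0.032, -0.002, 0.006]
ft_force: [-0.1, -0.9, 0.1]
gripper_width: 0.06
[0.34406706 0.26236027 0.20085086] [ 0.9994578  -0.03232305 -0.00166076  0.00604787] 11.075 0.06000127381845908
```

View pics/w12.png

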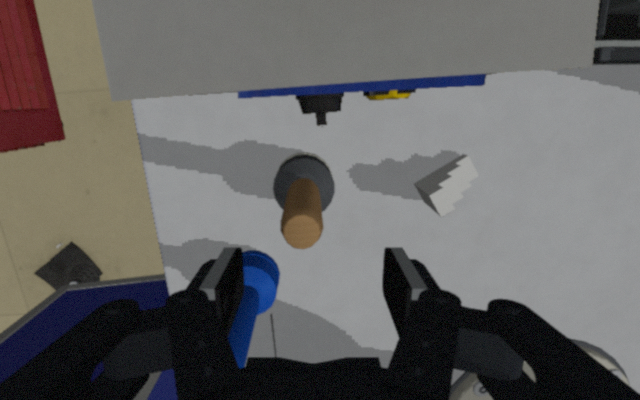

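View pics/sd12.png

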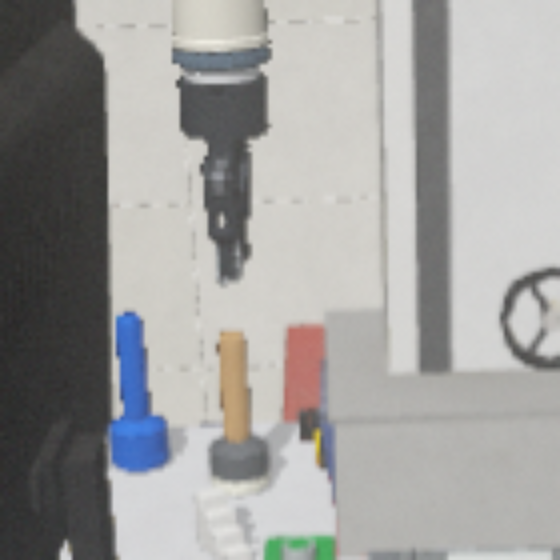

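View pics/sc12.png

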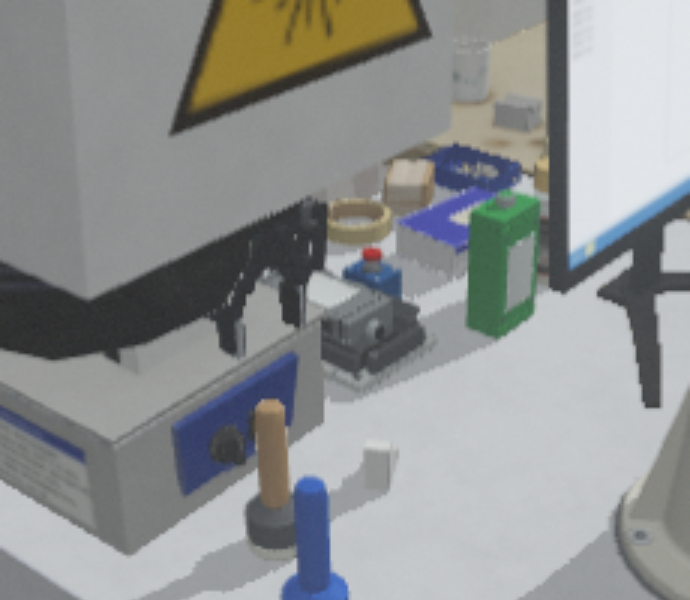

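```bash
python3 - <<'E'
from h import *
np.set_printoptions(precision=4,suppress=True)
c=env.read_camera('wrist');s=env.read_state()
print(atz(c,(302,231),.15),atz(c,(303.5,186),.048))
from scipy.spatial.transform import Rotation as R
Rm=R.from_quat(s['orientation']).as_matrix()
t=atz(c,(302,231),.15);t[2]=.087; print('tool delta',Rm.T@(t-s['tcp_pos']),Rm[:,2])
E
```

```text
[0.3391 0.27   0.15  ] [0.3427 0.2705 0.048 ]
tool delta [-0.0071 -0.0061  0.1168] [ 0.0011 -0.008  -1.    ]
```

```bash
python3 -m jog '[[0.4,-0.005,-0.007,0,0.008,0,0],[0.4,0,0,0.04,0,0,0],[0.4,0,0,0.04,0,0,0],[0.4,0,0,0.03,0,0,0],[0.4,0,0,0,0,0,0]]';python3 - <<'E'
from h import *
s=env.read_state();print(s['tcp_pos'],s['orientation'],s['t'],s['gripper_width'])
c=env.read_camera('wrist');cv2.imwrite('pics/w13.png',c['color'][:,:,::-1])
E
```

```text
t: 11.9
tcp_pos: [0.3445, 0.2769, 0.0963]
orientation: [0.999, -0.032, 0.005, -0.005]
ft_force: [1.2, 0.5, 0.3]
gripper_width: 0.0599
[0.34451187 0.27685873 0.0963384 ] [ 0.99945859 -0.03207657  0.00541085 -0.00493366] 11.9 0.05993120777791611
```

View pics/w13.png

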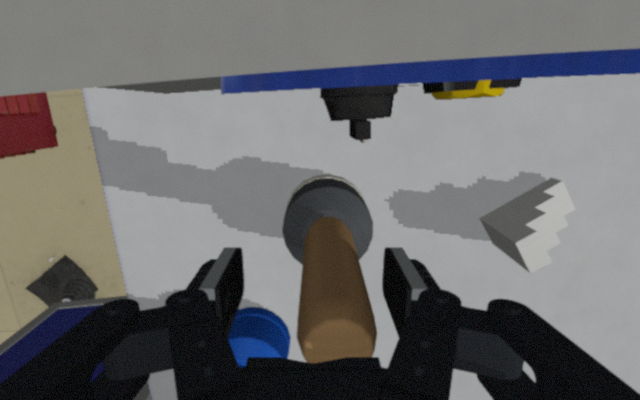

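```bash
python3 -m jog '[[0.4,-0.003,0.006,0.008,-0.006,-0.009,0],[0.4,0,0,0,0,0,0]]';python3 -c "
from bench import env;s=env.read_state();print(s['tcp_pos'],s['orientation'],s['t'],s['ft_force'])"
```

```text
t: 12.2
tcp_pos: [0.343, 0.2726, 0.0913]
orientation: [0.999, -0.032, 0.003, -0.004]
ft_force: [0.2, 0.4, 0.4]
gripper_width: 0.0599
[0.34300344 0.27262575 0.0912863 ] [ 0.99947872 -0.03192971  0.00278466 -0.00387676] 12.2 [0.19453557 0.38469101 0.35377305]
```

```bash
python3 -m jog '[[-1,-0.002,0.001,0.003,-0.005,-0.004,0],[-1,0,0,0,0,0,0],[-1,0,0,0,0,0,0],[-1,0,0,0,0,0,0],[-1,0,0,0,0,0,0]]';python3 - <<'E'
from h import *
s=env.read_state();print(s['tcp_pos'],s['orientation'],s['t'],s['gripper_width'],s['ft_force'],s['ft_torque'])
c=env.read_camera('wrist');cv2.imwrite('pics/w14.png',c['color'][:,:,::-1])
E
```

```text
t: 12.82
tcp_pos: [0.3412, 0.272, 0.0891]
orientation: [0.999, -0.032, 0.001, -0.002]
ft_force: [-0.1, 0.0, -2.3]
gripper_width: 0.0255
[0.34122526 0.27197334 0.08907397] [ 0.99948333 -0.03206975  0.00117116 -0.00179884] 12.825 0.025480946072982767 [-0.11879373  0.04066439 -2.26916132] [0.03571486 0.02082577 0.02994174]
```

View pics/w14.png

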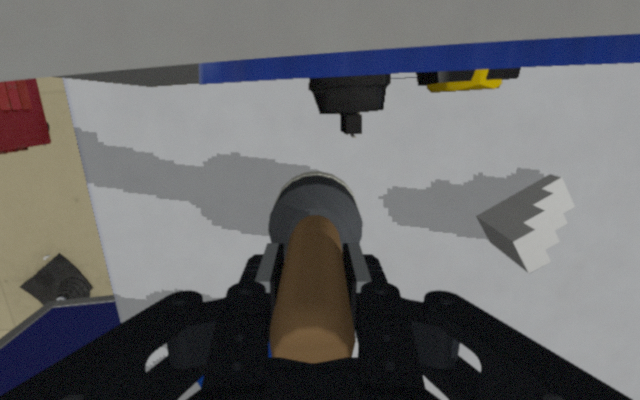

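```bash
python3 -m jog '[[-1,0,0,-0.03,0,0,0],[-1,0,0,-0.05,0,0,0],[-1,0,0,-0.05,0,0,0],[-1,0,0,-0.05,0,0,0],[-1,0,0,-0.05,0,0,0],[-1,0,0,-0.03,0,0,0]]' && python3 -m jog '[[-1,0.015,0.0535,0,0,0,0],[-1,0.015,0.0535,0,0,0,0],[-1,0.015,0.0535,0,0,0,0],[-1,0.015,0.0535,0,0,0,0],[-1,0.015,0.0535,0,0,0,0],[-1,0.037,0.03,0,0,0,0],[-1,0.037,0.03,0,0,0,0],[-1,0.037,0.03,0,0,0,0],[-1,0.02,0.015,0,0,0,0],[-1,0,0,0,0,0,0]]'; python3 - <<'E'
from h import *
s=env.read_state();print(s['tcp_pos'],s['orientation'],s['t'],s['gripper_width'],s['ft_force'],s['ft_torque'])
for n in('wrist','side'):
    c=env.read_camera(n);im=c['color'][:,:,::-1]
    cv2.imwrite('pics/'+n+'15.png',im)
E
```

```text
t: 13.62
tcp_pos: [0.3387, 0.2695, 0.3543]
orientation: [0.999, -0.032, -0.002, 0.001]
ft_force: [-0.3, 0.2, -3.2]
gripper_width: 0.0255
t: 14.88
tcp_pos: [0.5252, -0.1262, 0.3554]
orientation: [1.0, -0.031, 0.001, -0.002]
ft_force: [0.2, 0.2, -3.5]
gripper_width: 0.0259
[ 0.52520037 -0.12620888  0.35537002] [ 9.99521750e-01 -3.08679970e-02  8.64505267e-04 -1.64060470e-03] 14.875 0.025899560260298795 [ 0.17107127  0.17510548 -3.45250351] [ 0.02723268  0.01844109 -0.00405229]
```

View pics/wrist15.png

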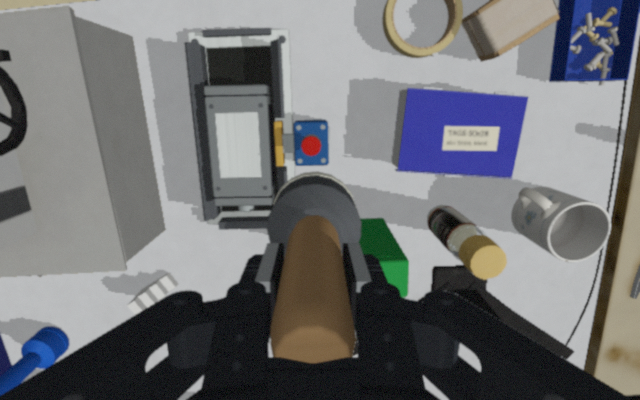

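View pics/side15.png

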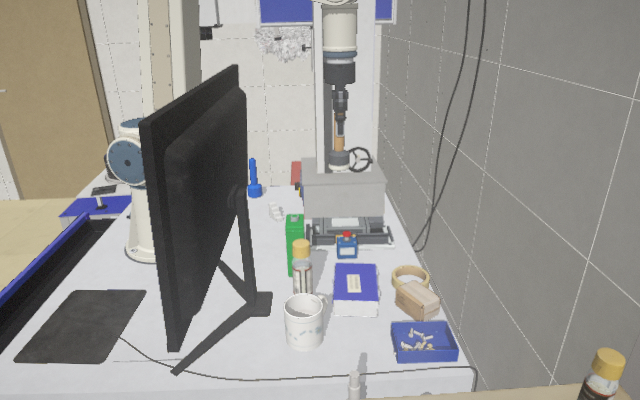

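```bash
python3 - <<'E'
from h import *
from scipy.spatial.transform import Rotation as R
np.set_printoptions(precision=4,suppress=True)
c=env.read_camera('wrist');s=env.read_state();im=c['color'].astype(int)
m=((im[...,0]>130)&(im[...,1]<70)&(im[...,2]<70))[120:180,280:340];y,x=np.where(m);p=(x.mean()+280,y.mean()+120);print(p,len(x))
t=atz(c,p,.073);print(t)
Rm=R.from_quat(s['orientation']).as_matrix();print('delta',Rm.T@(np.array([t[0],t[1],.165])-s['tcp_pos']),Rm[:,2])
cv2.imwrite('pics/w16.png',cv2.resize(im[20:260,160:360].astype(np.uint8)[:,:,::-1],None,fx=2.5,fy=2.5))
E
```

```text
(np.float64(311.7608695652174), np.float64(144.1159420289855)) 276
[ 0.5429 -0.1244  0.073 ]
delta [ 0.0187 -0.0007  0.1909] [ 0.0018  0.0036 -1.    ]
```

View pics/w16.png

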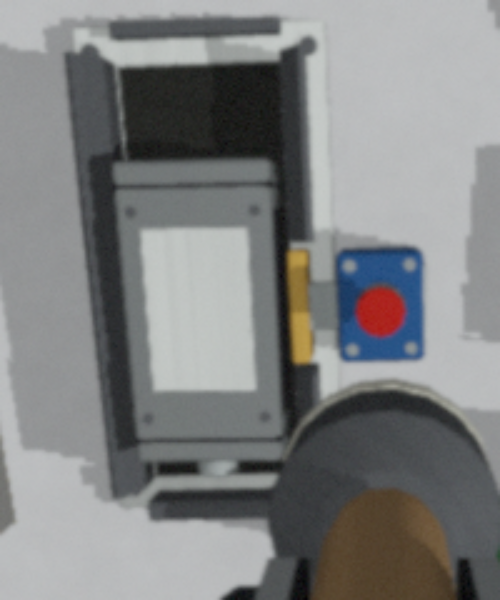

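```bash
python3 -m jog '[[-1,0.009,0,0,0.003,0,0],[-1,0.008,0,0.03,0,0,0],[-1,0,0,0.05,0,0,0],[-1,0,0,0.05,0,0,0],[-1,0,0,0.03,0,0,0],[-1,0,0,0,0,0,0]]';python3 - <<'E'
from h import *
from scipy.spatial.transform import Rotation as R
s=env.read_state();print(s['tcp_pos'],R.from_quat(s['orientation']).as_matrix()[:,2],s['t'],s['ft_force'])
c=env.read_camera('side');im=c['color'][:,:,::-1]
cv2.imwrite('pics/side16.png',cv2.resize(im[130:270,280:420],None,fx=4,fy=4))
E
```

```text
t: 15.78
tcp_pos: [0.5439, -0.1211, 0.195]
orientation: [1.0, -0.028, 0.004, -0.003]
ft_force: [-0.1, -0.3, -2.1]
gripper_width: 0.0258
[ 0.54392455 -0.12113434  0.19502404] [ 0.00911849  0.00639066 -0.999938  ] 15.775 [-0.06032636 -0.30407055 -2.14663581]
```

View pics/side16.png

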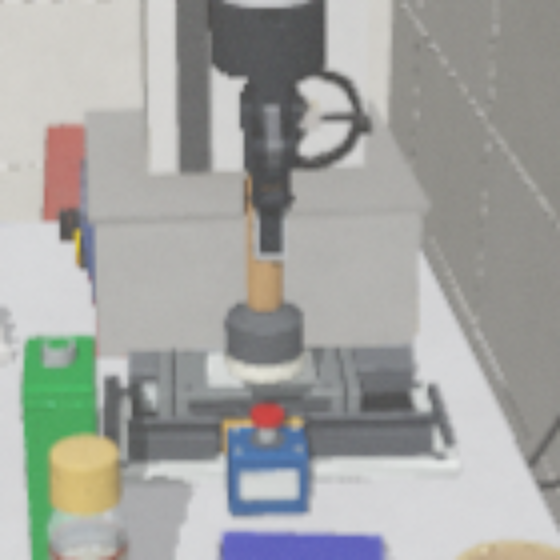

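```bash
python3 -m jog '[[-1,-0.001,0.005,0.015,-0.005,-0.007,0],[-1,0,0,0.008,0,0,0],[-1,0,0,0.006,0,0,0]]'; python3 -m jog '[[-1,0,0,0.006,0,0,0]]';python3 -m jog '[[-1,0,0,0.006,0,0,0]]'
```

```text
t: 16.2
tcp_pos: [0.5466, -0.127, 0.1699]
orientation: [1.0, -0.028, 0.005, 0.0]
ft_force: [-0.2, -0.1, -2.1]
gripper_width: 0.0255
t: 16.32
tcp_pos: [0.5469, -0.1271, 0.1638]
orientation: [1.0, -0.028, 0.006, 0.0]
ft_force: [0.6, 0.3, -2.9]
gripper_width: 0.0253
t: 16.45
tcp_pos: [0.5473, -0.1272, 0.158]
orientation: [1.0, -0.028, 0.006, 0.0]
ft_force: [-1.4, -0.9, 3.1]
gripper_width: 0.0254
```

```bash
python3 -m jog '[[-1,-0.002,0,0.005,0,-0.006,0]]';python3 -m jog '[[-1,0,0,0.006,0,0,0]]';python3 -m jog '[[-1,0,0,0.006,0,0,0]]'
```

```text
t: 16.58
tcp_pos: [0.5465, -0.1272, 0.1535]
orientation: [1.0, -0.028, 0.004, 0.0]
ft_force: [2.9, 0.5, 5.4]
gripper_width: 0.0253
t: 16.7
tcp_pos: [0.5478, -0.1274, 0.1486]
orientation: [1.0, -0.028, 0.005, 0.001]
ft_force: [-3.9, 0.8, 57.6]
gripper_width: 0.0254
t: 16.82
tcp_pos: [0.5519, -0.1285, 0.1477]
orientation: [1.0, -0.028, 0.01, 0.001]
ft_force: [-3.1, 2.0, 58.2]
gripper_width: 0.0254
```

The pin is on its hard stop: the force jumped to about 58 N at TCP z 0.148. I'll lift and check it.

```bash
python3 -m jog '[[-1,0,0,-0.01,0,-0.01,0],[-1,0,0,-0.03,0,0,0],[-1,0,0,-0.05,0,0,0],[-1,-0.01,0,-0.05,0,0,0],[-1,-0.02,0,-0.05,0,0,0],[-1,-0.02,0,-0.02,0,0,0],[-1,0,0,0,0,0,0]]';python3 - <<'E'
from h import *
from scipy.spatial.transform import Rotation as R
s=env.read_state();print(s['tcp_pos'],R.from_quat(s['orientation']).as_matrix()[:,2],s['t'],s['ft_force'])
c=env.read_camera('side');im=c['color'][:,:,::-1]
cv2.imwrite('pics/side17.png',cv2.resize(im[130:270,280:420],None,fx=4,fy=4))
c=env.read_camera('wrist');im=c['color'][:,:,::-1];cv2.imwrite('pics/w17.png',im)
E
```

```text
t: 17.7
tcp_pos: [0.4973, -0.1248, 0.3622]
orientation: [1.0, -0.028, 0.002, 0.001]
ft_force: [0.1, 0.1, -2.6]
gripper_width: 0.0257
[ 0.4973228  -0.12479512  0.36221769] [ 0.0039179  -0.00267388 -0.99998875] 17.7 [ 0.08202494  0.09728397 -2.59285288]
```

View pics/side17.png

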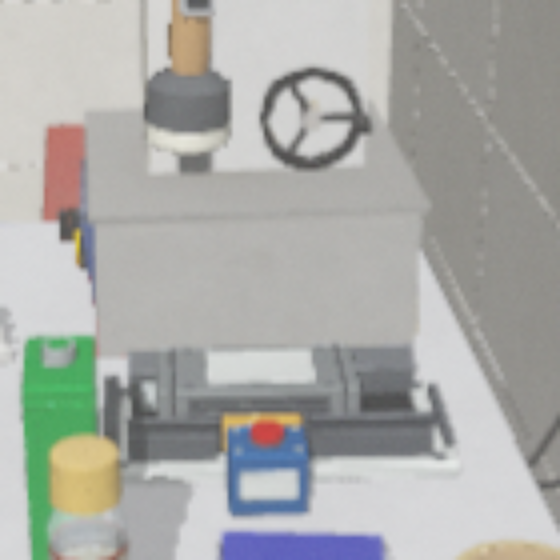

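View pics/w17.png

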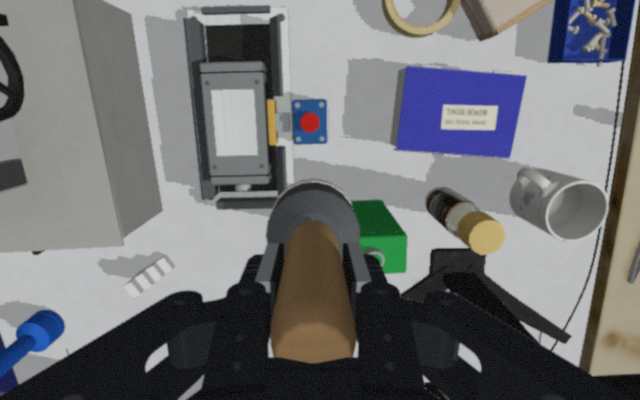

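```bash
python3 - <<'E'
from h import *
cw=env.read_camera('wrist');cd=env.read_camera('side')
def red(c,x0,x1,y0,y1):
    im=c['color'].astype(int);m=((im[...,0]>110)&(im[...,1]<80)&(im[...,2]<80))[y0:y1,x0:x1];y,x=np.where(m);return x.mean()+x0,y.mean()+y0,len(x),y.min()+y0,y.max()+y0
a=red(cw,290,330,105,145);b=red(cd,330,365,225,250);print(a,b)
print(tri(cw,a[:2],cd,b[:2]), env.read_state()['t'])
for z in (.074,.067,.060,.053): print(z,proj(cd,[[.542,-.126,z]]))
E
```

```text
(np.float64(309.4375), np.float64(121.57638888888889), 288, np.int64(112), np.int64(131)) (np.float64(346.0357142857143), np.float64(237.78571428571428), 28, np.int64(236), np.int64(240))
(array([ 0.54231048, -0.12410944,  0.05573423]), np.float64(0.00022974748256468123)) 17.9
0.074 [[346.0953718  232.40529489]]
0.067 [[346.07325263 234.60696008]]
0.06 [[346.05116289 236.79737919]]
0.053 [[346.02910314 238.97661949]]
```

```bash
python3 -m jog '[[-1,-0.035,-0.04,0,0,0,0],[-1,-0.035,-0.04,0,0,0,0],[-1,-0.035,-0.04,0,0,0,0],[-1,-0.015,-0.0516,0,0,0,0],[-1,-0.015,-0.0516,0,0,0,0],[-1,-0.015,-0.0516,0,0,0,0],[-1,-0.015,-0.0516,0,0,0,0],[-1,-0.013,-0.045,0,0,0,0],[-1,0,0,0.03,0,0,0],[-1,0,0,0,0,0,0]]';python3 - <<'E'
from h import *
from scipy.spatial.transform import Rotation as R
s=env.read_state();print(s['tcp_pos'],R.from_quat(s['orientation']).as_matrix(),s['t'],s['ft_force'])
c=env.read_camera('wrist');im=c['color'][:,:,::-1];cv2.imwrite('pics/w18.png',im)
c=env.read_camera('side');im=c['color'][:,:,::-1];cv2.imwrite('pics/sd18.png',cv2.resize(im[80:220,220:360],None,fx=4,fy=4))
E
```

```text
t: 19.15
tcp_pos: [0.3357, 0.2685, 0.317]
orientation: [1.0, -0.028, -0.008, 0.003]
ft_force: [-0.3, 0.1, -2.8]
gripper_width: 0.0256
[0.33567003 0.26848274 0.31704199] [[ 0.99832351 -0.05541475 -0.01671457]
 [-0.05551925 -0.99844046 -0.00585371]
 [-0.01636412  0.00677187 -0.99984317]] 19.15 [-0.34056357  0.14803776 -2.75046081]
```

View pics/w18.png

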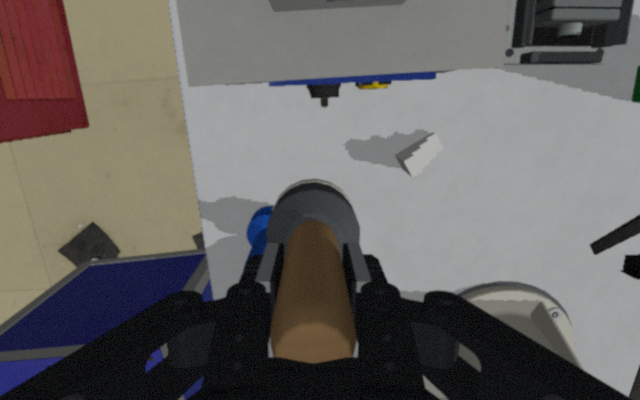

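View pics/sd18.png

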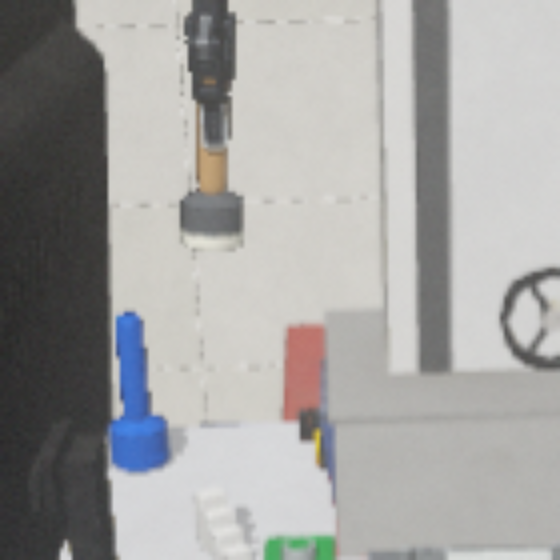

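```bash
python3 -m jog '[[-1,0.005,0,0.03,0.004,0.013,0],[-1,0,0,0.05,0,0,0],[-1,0,0,0.05,0,0,0],[-1,0,0,0.04,0,0,0],[-1,0,0,0.02,0,0,0],[-1,0,0,0,0,0,0]]';python3 - <<'E'
from h import *
from scipy.spatial.transform import Rotation as R
s=env.read_state();print(s['tcp_pos'],R.from_quat(s['orientation']).as_matrix()[:,2],s['t'],s['ft_force'])
E
```

```text
t: 20.0
tcp_pos: [0.3512, 0.2701, 0.1319]
orientation: [0.999, -0.033, 0.006, -0.005]
ft_force: [0.1, 0.4, -2.2]
gripper_width: 0.0254
[0.35121153 0.27005426 0.13193951] [ 0.01185287  0.00868918 -0.999892  ] 20.0 [ 0.0997822   0.37433597 -2.23772826]
```

```bash
python3 -m jog '[[-1,-0.008,0,0.01,-0.007,-0.01,0],[-1,-0.002,0,0.01,0,0,0],[-1,0,0,0,0,0,0]]';python3 - <<'E'
from h import *
from scipy.spatial.transform import Rotation as R
s=env.read_state();print(s['tcp_pos'],R.from_quat(s['orientation']).as_matrix()[:,2],s['t'],s['ft_force'])
E
```

```text
t: 20.38
tcp_pos: [0.343, 0.2719, 0.1135]
orientation: [0.999, -0.033, 0.002, -0.003]
ft_force: [-0.0, -0.4, -2.5]
gripper_width: 0.0259
[0.34304115 0.27191964 0.11345417] [ 0.00454812  0.00495488 -0.99997738] 20.375 [-0.00630139 -0.43345146 -2.51910718]
```

```bash
python3 -m jog '[[-1,0,0,0.01,-0.001,-0.002,0],[-1,0,0,0.008,0,0,0]]'; python3 -m jog '[[-1,0,0,0.003,0,0,0]]'; python3 -m jog '[[-1,0,0,0.002,0,0,0]]'
```

```text
t: 20.62
tcp_pos: [0.3439, 0.2727, 0.0955]
orientation: [0.999, -0.033, 0.002, -0.003]
ft_force: [-0.3, -0.1, -3.5]
gripper_width: 0.0258
t: 20.75
tcp_pos: [0.3437, 0.2726, 0.0919]
orientation: [0.999, -0.033, 0.002, -0.003]
ft_force: [-0.1, -0.3, -3.3]
gripper_width: 0.0253
t: 20.88
tcp_pos: [0.3436, 0.2726, 0.0895]
orientation: [0.999, -0.033, 0.002, -0.003]
ft_force: [0.4, 0.7, -2.7]
gripper_width: 0.0255
```

```bash
python3 -m jog '[[-1,0,0,0.002,0,0,0]]'; python3 -m jog '[[-1,0,0,0.0015,0,0,0]]'
```

```text
t: 21.0
tcp_pos: [0.3441, 0.273, 0.0887]
orientation: [0.999, -0.033, 0.002, -0.003]
ft_force: [-9.7, -4.4, 46.9]
gripper_width: 0.0256
t: 21.12
tcp_pos: [0.3443, 0.2731, 0.0889]
orientation: [0.999, -0.033, 0.002, -0.003]
ft_force: [-7.6, -6.7, 32.8]
gripper_width: 0.0257
```

```bash
python3 -m jog '[[-1,0,0,-0.0006,0,0,0]]'; python3 -m jog '[[0.4,0,0,0,0,0,0],[0.4,0,0,0,0,0,0],[0.4,0,0,0,0,0,0]]'; python3 - <<'E'
from h import *
c=env.read_camera('wrist');im=c['color'][:,:,::-1];cv2.imwrite('pics/w19.png',im)
E
```

```text
t: 21.25
tcp_pos: [0.3444, 0.2733, 0.09]
orientation: [0.999, -0.033, 0.002, -0.003]
ft_force: [0.0, 1.1, -3.0]
gripper_width: 0.0255
t: 21.62
tcp_pos: [0.3451, 0.2738, 0.0904]
orientation: [0.999, -0.033, 0.003, -0.004]
ft_force: [-0.2, 0.3, 0.6]
gripper_width: 0.0598
```

View pics/w19.png

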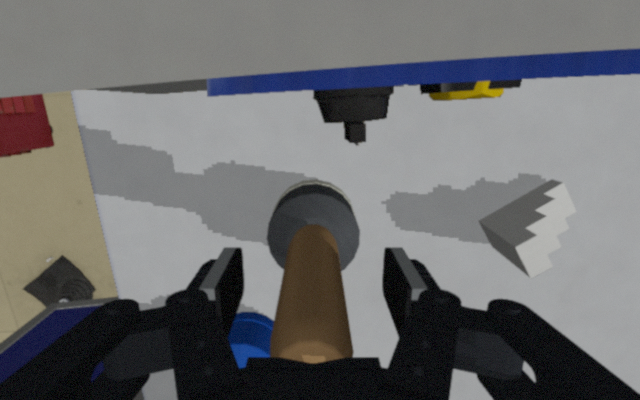

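The mallet stands free between the open pads, with handle sides clear at 275–350 against the fingers at 240 and 385. Now straight up and clear.

```bash
python3 -m jog '[[0.4,0,0,-0.02,0,0,0],[0.4,0,0,-0.04,0,0,0],[0.4,0,0,-0.05,0,0,0],[0.4,0,0,-0.05,0,0,0],[0.4,0,0,-0.05,0,0,0],[0.4,0,0,-0.03,0,0,0],[0.4,0,0.05,0,0,0,0],[0.4,0,0.03,0,0,0,0],[0.4,0,0,0,0,0,0],[0.4,0,0,0,0,0,0]]'; python3 - <<'E'
from h import *
for n in('wrist','side','scene'):
    c=env.read_camera(n);im=c['color'][:,:,::-1]
    if n=='wrist':cv2.imwrite('pics/w20.png',im)
    if n=='side':cv2.imwrite('pics/sd20.png',cv2.resize(im[120:320,220:440],None,fx=3,fy=3))
    if n=='scene':cv2.imwrite('pics/sc20.png',cv2.resize(im[130:330,170:410],None,fx=3,fy=3)[:600])
E
```

```text
t: 22.92
tcp_pos: [0.3381, 0.1909, 0.3376]
orientation: [0.999, -0.033, 0.003, -0.003]
ft_force: [-0.0, 1.3, 0.1]
gripper_width: 0.0596
```

View pics/w20.png

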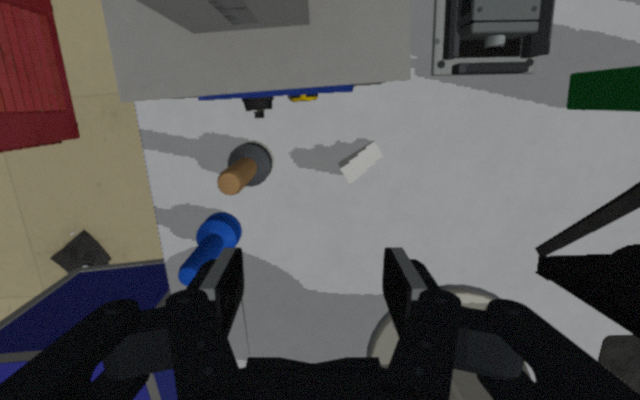

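View pics/sd20.png

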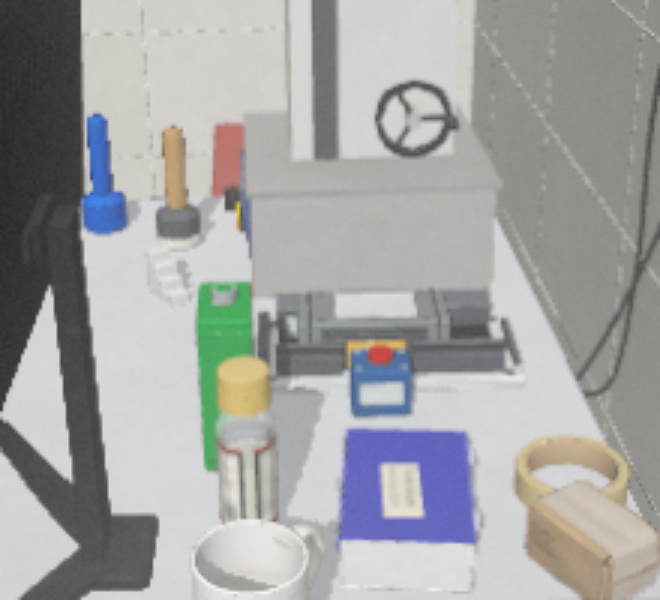

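View pics/sc20.png

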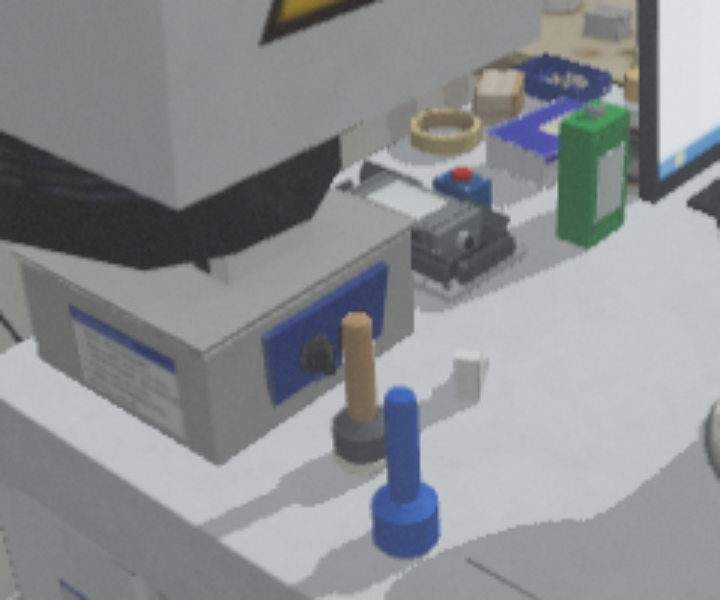

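```bash
python3 -c "
from bench import env;print(env.read_state()['t'],env.sign_off())"
```

```text
the job is handed in; nothing more can be done
23.075 None
```

The job is done and handed in at about 23 s of the 61 s allowed; no verdict is reported.

- **Housing:** I pushed it high on its panel side with shut fingers. It toppled towards the end stop and lies flat between the fences with the panel up. I judged this from the pictures and did not measure its position along the nest.
- **Clamp pin:** I drove it down with the wooden-handled mallet. The force rose to about 58 N at the hard stop. My camera measurement put the head at 56 mm; the true value fully down is 60 mm, and 74 mm fully up. I put the difference down to the red pixels including the head's side.
- **Mallet:** It stands upright again, within a few mm of where it started, and the gripper is clear of it. The force reached about 47 N when I set it down; I eased off before letting go.
- **Surroundings:** In the last pictures the bottle still stands, and the blue and green look-alikes are untouched.

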